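Load the polishing balls with the scoop

TASK

First push the empty steel dish across the bench until its foot stands wholly on the round black mat, centred there. Then take the copper scoop and, without ever touching the balls with the gripper, scoop every porcelain ball out of the sloping stock bin and tip them into the dish. Finally lay the scoop back upright on its cork pad; at the end the dish, with all the balls in it, must still stand centred on the mat, and the jar, the hammer and the steel block must be left alone.

Things in the scene. Friction and masses are not known exactly. Their poses are not given: they have to be found in the camera images.
- bin: fixed open stock bin of grey sheet metal on the bench, 216 mm (its x, -125..+91) by 178 mm (its y), walls 6 mm thick, inside y -83..+83 mm, +x wall's inner face at x = +85. Side and +x walls are 75 mm high and upright; the front plate (-x end, roughly facing the robot) leans outward, see bin_low. Origin on the bench under the point (0, 0), z up.
- bin_low (a point): middle of the crease where the bin's flat aluminium floor meets the front plate: bin x = -85 mm, 8 mm above the bench; axes as the bin's. From here the floor rises straight at 12 degrees towards +x, to 44 mm height at the +x wall; the front plate rises towards -x, leaning out 35 degrees from upright, to a rim 60 mm above the bench. Balls roll into this crease by themselves.
- scoop: loose copper scoop, 0.22 kg. Origin: centre of the pan's underside, x towards its open nose, z up. Flat pan 76 mm (x -38..+38) by 69 mm (y), floor 2 mm thick; side walls 2.5 mm thick, 30 mm high, only from x = -38 to +18; back wall 32 mm high. A 16 mm wide post at x = -47..-37 rises from the back to a wooden bar handle, see scoop_grip. It starts upright on the cork pad.
- scoop_grip (a point): point to grip on the scoop's handle, 78 mm behind the scoop's origin and 80 mm above it, axes as the scoop's. The handle is a level flat-sided wooden bar 18 mm wide (y), 24 mm high, from scoop x = -133 to -37 mm, centre line 80 mm above the pan's underside. Pinch it across (along y) from above.
- pad: fixed cork pad, the scoop's place, 200 mm (its x) by 100 mm (its y), 4 mm thick. Origin: centre of its underside; the scoop starts on it with its nose towards the pad's -x end, which faces roughly towards the robot.
- dish: loose round steel dish, 0.45 kg, foot 140 mm in diameter, flaring to 160 mm at the rim, 45 mm high, wall 3 mm, inner floor 4 mm above its foot. Origin: centre of its underside.
- mat: round black rubber mat, 190 mm in diameter, let flush into the bench: nothing sticks up. Origin: its centre, on the bench.
- ball1: white porcelain polishing ball, 26 mm in diameter, 25 g, origin at its centre; lies in the stock bin at first, or is absent (4 to 6 balls are present). On a flat surface it stays put until the slope is above about 9 degrees.
- ball2: white porcelain polishing ball, 26 mm in diameter, 25 g, origin at its centre; lies in the stock bin at first, or is absent (4 to 6 balls are present). On a flat surface it stays put until the slope is above about 9 degrees.
- ball3: white porcelain polishing ball, 26 mm in diameter, 25 g, origin at its centre; lies in the stock bin at first, or is absent (4 to 6 balls are present). On a flat surface it stays put until the slope is above about 9 degrees.
- ball4: white porcelain polishing ball, 26 mm in diameter, 25 g, origin at its centre; lies in the stock bin at first, or is absent (4 to 6 balls are present). On a flat surface it stays put until the slope is above about 9 degrees.
- ball5: white porcelain polishing ball, 26 mm in diameter, 25 g, origin at its centre; lies in the stock bin at first, or is absent (4 to 6 balls are present). On a flat surface it stays put until the slope is above about 9 degrees.
- ball6: white porcelain polishing ball, 26 mm in diameter, 25 g, origin at its centre; lies in the stock bin at first, or is absent (4 to 6 balls are present). On a flat surface it stays put until the slope is above about 9 degrees.
- block: bystander: loose steel bench block, 80 x 80 x 22 mm, origin under its centre
- jar: bystander: loose lidded glass jar, 70 mm in diameter, 90 mm high, origin under its centre
- hammer: bystander: loose hammer lying on the bench roughly along y

How it is judged:
By the outcome, as a careful person would: the job done as asked, in the order asked, and still so for the second after the job is handed in, with the robot touching nothing.
Of ball1, ball2, ball3, ball4, ball5, ball6 only 4 to 6 are there at a start; the rules pass over those that are not, and their reading is None.
At some moment in a run one of dish may be knocked a few centimetres aside while the robot is not near it.
It also fails if it takes over 200 s, if anything falls off the work surface, if the arm or the gripper's body presses on something with over 40 N, if the wrist force passes 120 N, or if a joint passes its speed limit or range.

ROBOT

A 6-joint arm with a two-finger parallel gripper is mounted at the origin on the work surface. World frame = base frame: x ahead of the robot, y to its left, z up, the work surface at z = 0. Lengths are in m, angles in rad, forces in N, time in s.
With the tool pointing down it reaches from about 0.25 to 0.775 m from the base axis. Payload 4 kg.
Tool frame: the origin (TCP) lies on the centre line of the jaws, within the pads' length; the fingertips stand robot.tips_ahead ahead of it and the grasp point (between the pads) lies 8 mm behind it (robot.tips_ahead is the distance from the TCP to the fingertips, in m); z points along the fingers, y is the line along which they close (so a half turn about z gives the same grasp; the last joint's range is limited). The gripper opens to 94 mm and grips with 3 to 60 N. Pads are 16 mm wide; open, the fingers measure 119 mm over their backs; the gripper's body (75 mm by 177 mm) begins 78 mm behind the grasp point.
Start: joints at [1.242, 0.087, 1.371, -0, 1.684, -0.103], TCP at [0.123, 0.536, 0.217] pointing down, gripper open.
Joint ranges: [-3.1, 3.1], [-0.76, 2.03], [0.27, 2.55], [-1.08, 4.22], [0.17, 2.65], [-2.57, 2.57]. Speed limits (rad/s): [2.79, 2.79, 3.14, 3.14, 3.14, 3.14].

INTERFACE

Orientations are given as [roll, pitch, yaw] about the fixed x, y, z axes, in that order (R = Rz(yaw) Ry(pitch) Rx(roll)).
In Python, from bench import robot, snapshot, close_job, spotter gives the robot as it stands. The module is installed in compiled form; this text tells all that it offers.
- The arm moves only by the tool servo_tool, never from a script. Its argument "commands" is one flat list of numbers, 7 for each row, row after row: the shift along the tool's x, y, z in m, then the turn, a rotation vector about the tool's x, y, z in degrees, then the finger opening in m, from 0 to 0.094. In form: [x, y, z, ax, ay, az, grip, x, y, z, ax, ay, az, grip, ...]. A call has 1 to 10 rows; each row is the pose to reach, as a shift and turn from the pose commanded when the call began, along the tool's axes at that moment; what a row does not reach only later rows make up. A row lasts 1/8 s, in which the tool goes at most 62.5 mm and 10.7 degrees, less where a joint would pass 70% of its speed; a pose out of reach is approached as far as the arm can. A call with a gripper value outside its range is refused whole. The fingers move at their own pace and stop on an object; the grip force is fixed at half the most. Time passes only in rows, so rows that repeat a pose let the fingers close. It gives the time, the measured TCP pose, the force, the opening and the grip force at its end, in the units of the state.
- robot.get_obs(): the state, without advancing time (a new reading comes with each control period).
- snapshot(name): name is "scene" or "top" or "wrist"; returns a dict with "img" (400x640x3 uint8, blue, green, red), "camera_matrix" (3x3 intrinsics, pixels), "extrinsics" (4x4, takes a point from camera to world coordinates); the wrist camera has in their place "hand_eye" (4x4, takes a point from camera to tool coordinates, whose origin is the TCP and whose axes are the flange's). Camera axes: x right, y down, z forward; pixel columns grow to the right and rows downward; lengths in m; the calibration is good to about 2 mm. The wrist camera is an equidistant fisheye: a pixel r from the principal point sees the ray r / f radians off the axis. A picture is of the moment at which its call begins: read the wrist's pose just before it. There is no depth.
- close_job(): hands the job in; it is judged then, once.
Trained networks look in a picture, given as the dict that the camera call returned (one of the last four; its "shot" number tells which), for a name from the list of things; names that differ only in an ending like _2 or _b are one class to them, and where a whole thing is asked for, a point or a joint stands for the part that bears it (a point fixed in the world has none). Each returns a list of dicts, best first, with "conf" (0 to 1); they miss things now and then, are a little off and sometimes report something else, mostly with a low value. They report only what shows in the picture. A call takes as long as a camera call.
- spotter.trace(name, picture): "region" (400x640 bool, what is visible of it) and "box" ([left, top, width, height] in pixels, round what is visible of it).
The state is a dict: "time": time; "joint_positions": joint angles; "qvel": joint speeds; "joint_torque": joint torques, N m; "tool_pos": TCP position; "ee_rot": TCP orientation; "wrist_force": force on the tool from outside, world axes, zero at the start; "wrist_torque": the same for the moment, N m; "width": finger opening in m; "finger_force": force on a finger pad.
Only numpy, scipy, OpenCV 4.12 (cv2) and the standard library are available. Lean on these libraries where they do the work, as an engineer would, in place of code of your own. Each camera call takes 0.05 s, during which the arm holds its last target. There are 200 camera calls.

## Working session

There is one attempt and no reset: what is moved stays moved. The work goes in short steps, Python scripts to look and compute and a tool call to move; the robot and the scene stay as the last step left them, time stands still between calls to the robot, and variables do not carry over. Pictures are saved under pics/ and viewed, at most 14 in all, crops included, and the job is handed in when it is done.

Besides the shell and the picture viewer there is one more tool, called after "Request:" as name(argument=value, ...) on one line, values as JSON. servo_tool: Moves the arm, as the interface text tells. Its arguments: {"type":"object","properties":{"commands":{"type":"array","items":{"type":"number"}}},"required":["commands"]}

```bash
mkdir -p pics; ls; cat > h.py <<'E'
import numpy as np, cv2, json
from bench import robot, snapshot, close_job, spotter
from scipy.spatial.transform import Rotation as R
def pix2plane(s,uv,z):
    K=np.array(s["camera_matrix"]);E=np.array(s["extrinsics"])
    uv=np.atleast_2d(np.array(uv,float))
    d=(np.linalg.inv(K)@np.c_[uv,np.ones(len(uv))].T).T@E[:3,:3].T
    o=E[:3,3]; t=(z-o[2])/d[:,2]
    return o+d*t[:,None]
def proj(s,P):
    K=np.array(s["camera_matrix"]);E=np.linalg.inv(np.array(s["extrinsics"]))
    c=np.atleast_2d(P)@E[:3,:3].T+E[:3,3]; p=c@K.T
    return p[:,:2]/p[:,2:]
def best(n,s,k=1):
    r=spotter.trace(n,s); return r[:k]
E
python3 - <<'E'
from h import *
print(robot.get_obs(), robot.tips_ahead)
for n in ("scene","top"):
    s=snapshot(n); cv2.imwrite(f"pics/{n}0.png",s["img"])
    print(n,np.round(s["camera_matrix"],1).tolist(),np.round(s["extrinsics"],3).tolist())
    for t in "bin scoop scoop_grip pad dish mat ball1 block jar hammer".split():
        for r in best(t,s,7 if t=="ball1" else 2):
            m=np.argwhere(r["region"]).mean(0)[::-1]
            print(t,round(r["conf"],2),r["box"],m.round(1),pix2plane(s,m,0)[0].round(3))
E
```

```text
pics
{'time': 0.0, 'joint_positions': array([ 1.24190252e+00,  8.79279002e-02,  1.37225882e+00,  5.21097715e-06,
        1.68361621e+00, -1.03128772e-01]), 'qvel': array([-9.14010526e-05, -4.85909081e-04,  2.78832784e-04, -6.38377198e-04,
       -3.04935808e-04, -6.29440138e-04]), 'joint_torque': array([ 4.96501216e-04, -3.40166008e+01, -3.02435374e+01,  7.17982161e-02,
        3.27567011e-02, -1.67109365e-04]), 'tool_pos': array([0.12296233, 0.53552726, 0.21531667]), 'ee_rot': array([-3.13939465e+00, -2.32690792e-04,  2.91582794e+00]), 'wrist_force': array([ 0.03862693, -0.18819749,  0.74879938]), 'wrist_torque': array([0.0004176 , 0.01393188, 0.02212347]), 'finger_force': 0.0, 'width': 0.09413585244203265} 0.011
scene [[443.5, 0.0, 326.3], [0.0, 443.5, 205.2], [0.0, 0.0, 1.0]] [[-0.467, 0.547, -0.694, 1.484], [0.884, 0.273, -0.38, 0.533], [-0.019, -0.791, -0.611, 0.852], [0.0, 0.0, 0.0, 1.0]]
bin 0.75 [340.8, 183.3, 79.9, 72.7] [379.8 222.2] [0.519 0.185 0.   ]
bin 0.39 [450.8, 220.7, 32.0, 29.1] [465.8 235.6] [0.464 0.427 0.   ]
scoop 0.91 [450.1, 221.0, 34.1, 29.6] [466.6 235.9] 
[... 1514 characters left out ...]
0, 253.0, 69.4, 68.8] [457.1 287.9] [ 0.47  -0.342  0.   ]
mat 0.85 [340.8, 232.5, 71.3, 78.7] [375.6 270.9] [ 0.494 -0.134  0.   ]
ball1 0.66 [216.5, 256.8, 9.6, 8.2] [220.2 260.5] [0.483 0.265 0.   ]
ball1 0.52 [252.4, 252.8, 3.5, 12.0] [252.9 259.6] [0.494 0.181 0.   ]
ball1 0.39 [205.9, 188.9, 77.7, 90.3] [245.5 232.1] [0.563 0.209 0.   ]
ball1 0.38 [239.8, 255.4, 5.8, 11.5] [241.8 260. ] [0.49 0.21 0.  ]
block 0.78 [415.2, 168.9, 33.7, 30.0] [431.5 181. ] [ 0.746 -0.27   0.   ]
jar 0.61 [200.9, 147.0, 32.4, 31.1] [217.8 162.4] [0.745 0.308 0.   ]
jar 0.47 [205.6, 191.3, 79.5, 91.3] [245.2 232.1] [0.563 0.21  0.   ]
hammer 0.59 [273.4, 125.3, 97.3, 36.2] [311.5 147.5] [0.811 0.059 0.   ]
```

```bash
python3 - <<'E'
import cv2
a=cv2.imread("pics/top0.png")[110:340,110:510]; cv2.imwrite("pics/topc.png",cv2.resize(a,(800,460),interpolation=cv2.INTER_CUBIC))
a=cv2.imread("pics/scene0.png")[130:330,160:500]; cv2.imwrite("pics/scenec.png",cv2.resize(a,(800,470),interpolation=cv2.INTER_CUBIC))
E
```

```text
(no output)
```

View pics/topc.png

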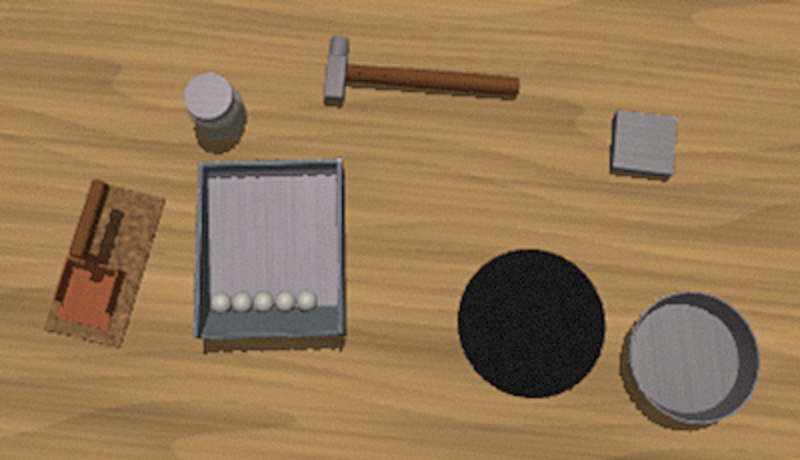

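View pics/scenec.png

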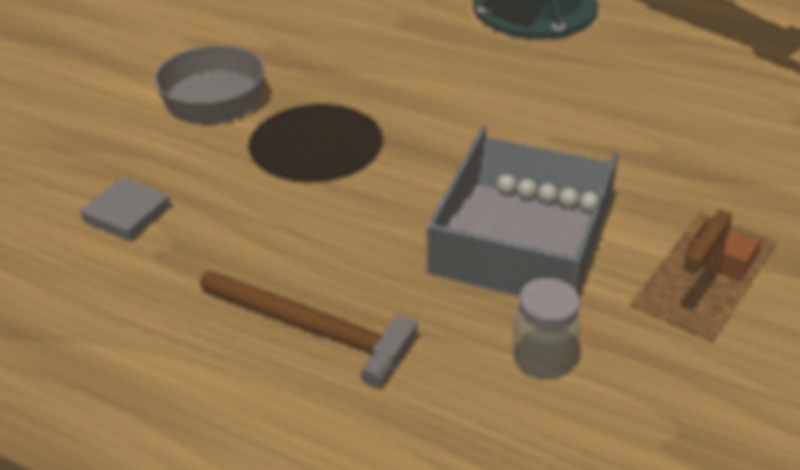

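The top crop (scale 2, offset 110,110) shows five balls in a row along the crease at crop (220–307, 302), the mat at (531, 323), the dish at (690, 358) and the scoop on its pad at the left. Next I'll fit the poses.

```bash
cat >> h.py <<'E'
from scipy.optimize import least_squares, minimize
from scipy.spatial import ConvexHull
def circ(c,r,z,n=72):
    a=np.linspace(0,2*np.pi,n,endpoint=False); return np.c_[c[0]+r*np.cos(a),c[1]+r*np.sin(a),np.full(n,z)]
def fillhull(s,P):
    m=np.zeros((1600,2560),np.uint8); q=((proj(s,P)+.5)*4).astype(np.int32)
    cv2.fillConvexPoly(m,cv2.convexHull(q),1); return cv2.resize(m.astype(np.float32),(640,400),interpolation=cv2.INTER_AREA)
def fitmask(s,reg,Pfun,x0,step=.01):
    reg=reg.astype(np.float32)
    f=lambda x:1-np.minimum(reg,h:=fillhull(s,Pfun(x))).sum()/np.maximum(reg,h).sum()
    n=len(x0); S=np.vstack([x0]+[np.array(x0)+np.eye(n)[i]*(step if i<2 else .1) for i in range(n)])
    r=minimize(f,x0,method="Nelder-Mead",options=dict(initial_simplex=S,xatol=1e-4,fatol=1e-5)); return r.x,1-r.fun
def tf(x,pts):
    c,s_=np.cos(x[2]),np.sin(x[2]); p=np.array(pts,float)
    return np.c_[x[0]+c*p[:,0]-s_*p[:,1],x[1]+s_*p[:,0]+c*p[:,1],p[:,2]]
dishP=lambda x:np.r_[circ(x,.08,.045),circ(x,.07,0)]
matP=lambda x:circ(x,.095,0)
padP=lambda x:tf(x,[(a,b,z) for a in(-.1,.1) for b in(-.05,.05) for z in(0,.004)])
binP=lambda x:tf(x,[(.091,b,z) for b in(-.089,.089) for z in(0,.075)]+[(-.125,b,.06) for b in(-.089,.089)]+[(-.09,b,0) for b in(-.089,.089)])
def near(n,s,xy,d=.08):
    for r in spotter.trace(n,s):
        m=np.argwhere(r["region"]).mean(0)[::-1]
        if np.linalg.norm(pix2plane(s,m,0)[0,:2]-xy)<d: return r
def finddish(s,x0): 
    r=near("dish",s,x0,.1); return fitmask(s,r["region"],dishP,x0[:2]) if r else None
E
python3 - <<'E'
from h import *
for n in ("top","scene"):
    s=snapshot(n)
    for t,f,x0 in (("dish",dishP,[.45,-.35]),("mat",matP,[.494,-.134]),("pad",padP,[.53,.41,-.3]),("bin",binP,[.55,.2,0])):
        r=near(t,s,x0[:2],.09)
        if r: print(n,t,*[np.round(v,4) for v in fitmask(s,r["region"],f,x0)])
s=snapshot("top")
c=lambda u,v:(u/2+110-.25,v/2+110-.25)
bp=np.array([(.091,.089,.075),(.091,-.089,.075),(-.125,.089,.06),(-.125,-.089,.06)]); bu=np.array([c(198,163),c(343,160),c(196,337),c(344,336)])
r=least_squares(lambda x:(proj(s,tf(x,bp))-bu).ravel(),[.55,.2,0]); print("bin",r.x.round(4),r.fun.round(1))
h=pix2plane(s,[c(98,184),c(80,256)],.096);print("handle top",h.round(4),np.arctan2(*(h[0]-h[1])[[1,0]]))
sp=np.array([(.038,.0345,.006),(.038,-.0345,.006)]);su=np.array([c(55,320),c(112,330)])
sp=np.r_[sp,[(-.133,0,.096),(-.037,0,.096)]];su=np.r_[su,[c(98,182),c(79,257)]]
r=least_squares(lambda x:(proj(s,tf(x,sp))-su).ravel(),[.5,.42,2.9]);print("scoop",r.x.round(4),r.fun.round(1))
print("balls",pix2plane(s,[c(u,302) for u in (220,242,263,285,307)],.023).round(4).tolist())
E
```

```text
top dish [ 0.47   -0.3279] 0.9635
top mat [ 0.4956 -0.1343] 0.9783
top pad [ 0.5211  0.4178 -0.1439] 0.53
top bin [0.5672 0.2029 0.1029] 0.9179
scene dish [ 0.4654 -0.325 ] 0.9323
scene mat [ 0.4904 -0.1312] 0.9707
scene pad [ 0.5161  0.4231 -0.1378] 0.6246
scene bin [0.5636 0.2063 0.1235] 0.8686
bin [0.5658 0.201  0.1109] [ 0.6 -0.6 -0.3 -0.3 -0.2  0.9 -0.1 -0. ]
handle top [[0.6024 0.4117 0.096 ]
 [0.5137 0.4178 0.096 ]] -0.06850246016131008
scoop [0.4751 0.4276 2.99  ] [ 26.9   5.8 -27.5  -5.9   2.   -0.5  -1.4   0.2]
balls [[0.4809, 0.2606, 0.023], [0.4835, 0.2331, 0.023], [0.4859, 0.2069, 0.023], [0.4884, 0.1793, 0.023], [0.491, 0.1518, 0.023]]
```

```bash
cat >> h.py <<'E'
def dn(yaw): return R.from_euler("xyz",[np.pi,0,yaw])
def go(p,rot,frac=(1,)):
    o=robot.get_obs(); R0=R.from_euler("xyz",o["ee_rot"]); d=R0.inv().apply(np.array(p)-o["tool_pos"]); w=(R0.inv()*rot).as_rotvec(degrees=True)
    for f in frac: print(f,(f*d).round(4).tolist(),(f*w).round(2).tolist())
E
python3 - <<'E'
from h import *
go([.452,-.4455,.15],dn(np.radians(82.5)),(.5,1))
s=snapshot("top")
c=lambda u,v:(u/2+110-.25,v/2+110-.25)
sp=np.array([(.038,-.0345,.006),(.038,.0345,.006),(-.133,0,.096),(-.037,0,.096)]);su=np.array([c(55,320),c(112,330),c(98,182),c(79,257)])
r=least_squares(lambda x:(proj(s,tf(x,sp))-su).ravel(),[.5,.42,2.9]);print("scoop",r.x.round(4),r.fun.round(1))
pp=[(-.1,.05,.004),(-.1,-.05,.004),(.1,-.05,.004)];pu=np.array([c(45,331),c(122,347),c(165,197)])
r=least_squares(lambda x:(proj(s,tf(x,pp))-pu).ravel(),[.5,.42,-.2]);print("pad",r.x.round(4),r.fun.round(1))
E
```

```text
0.5 [-0.2701, -0.4415, 0.0332] [0.0, -0.0, 42.28]
1 [-0.5403, -0.883, 0.0665] [0.01, -0.0, 84.56]
scoop [0.4748 0.4266 3.025 ] [ 1.7 -0.1 -0.6  0.6  0.5 -0.8 -1.5  0.2]
pad [ 0.5194  0.418  -0.1211] [ 0.3 -0.1 -0.2  0.3 -0.1 -0.2]
```

Request:
servo_tool(commands=[-0.03,-0.05,0,0,0,5,0.094,-0.06,-0.1,0,0,0,10,0.094,-0.09,-0.147,0,0,0,15,0.094,-0.12,-0.196,0,0,0,20,0.094,-0.15,-0.245,0,0,0,25,0.094,-0.18,-0.294,0,0,0,30,0.094,-0.21,-0.343,0,0,0,35,0.094,-0.24,-0.392,0,0,0,40,0.094,-0.27,-0.4415,0,0,0,45,0.094,-0.27,-0.4415,0,0,0,45,0.094])

```text
time: 2.95
tool_pos: [0.2881, 0.0412, 0.2165]
ee_rot: [-3.142, 0.001, 2.117]
wrist_force: [0.4, -0.5, 0.2]
width: 0.0938
finger_force: 0.0
```

```bash
python3 - <<'E'
from h import *
go([.452,-.4455,.15],dn(np.radians(82.5)),(.5,1))
E
```

```text
0.5 [-0.2505, -0.0565, 0.0335] [0.01, 0.03, 19.4]
1 [-0.5009, -0.1129, 0.067] [0.01, 0.06, 38.81]
```

Request:
servo_tool(commands=[-0.055,-0.012,0.005,0,0,5,0.094,-0.11,-0.024,0.01,0,0,10,0.094,-0.165,-0.036,0.02,0,0,15,0.094,-0.22,-0.048,0.03,0,0,20,0.094,-0.275,-0.06,0.04,0,0,25,0.094,-0.33,-0.075,0.05,0,0,30,0.094,-0.385,-0.087,0.06,0,0,35,0.094,-0.44,-0.1,0.067,0,0,38.8,0.094,-0.5,-0.113,0.067,0,0,38.8,0.094,-0.5,-0.113,0.067,0,0,38.8,0.094])

```text
time: 4.2
tool_pos: [0.4588, -0.4394, 0.1455]
ee_rot: [-3.138, -0.003, 1.454]
wrist_force: [0.5, 0.1, -0.2]
width: 0.0941
finger_force: 0.0
```

```bash
python3 - <<'E'
from h import *
for n in("top","scene"): print(finddish(snapshot(n),[.468,-.327]))
go([.452,-.4455,.028],dn(np.radians(82.5)))
E
```

```text
(array([ 0.46927253, -0.32796034]), np.float64(0.9781197905540466))
(array([ 0.46335517, -0.32469842]), np.float64(0.9710757732391357))
1 [-0.0097, -0.005, 0.1221] [0.03, -0.01, 0.91]
```

Request:
servo_tool(commands=[-0.01,-0.005,0.06,0,0,0.9,0.094,-0.01,-0.005,0.12,0,0,0.9,0.094,-0.01,-0.005,0.12,0,0,0.9,0.094,0.02,-0.005,0.12,0,0,0.9,0.094,0.04,-0.005,0.12,0,0,0.9,0.094,0.06,-0.005,0.12,0,0,0.9,0.094,0.08,-0.005,0.12,0,0,0.9,0.094,0.1,-0.005,0.12,0,0,0.9,0.094,0.12,-0.005,0.12,0,0,0.9,0.094,0.12,-0.005,0.12,0,0,0.9,0.094])

```text
time: 5.65
tool_pos: [0.4678, -0.3178, 0.0315]
ee_rot: [3.138, 0.001, 1.439]
wrist_force: [0.9, 0.2, 0.2]
width: 0.094
finger_force: 0.6
```

```bash
python3 - <<'E'
from h import *
o=robot.get_obs();print(o["tool_pos"],o["wrist_force"])
for n in("top","scene"): s=snapshot(n);print(finddish(s,[.485,-.25]))
go([.493-.0727*.13,-.133-.0727*.9915,.028],dn(np.radians(82.5)))
E
```

```text
[ 0.46775923 -0.31783149  0.03149436] [0.94608213 0.20371165 0.20404261]
(array([ 0.4801134, -0.2488841]), np.float64(0.9469783306121826))
(array([ 0.47721949, -0.24291742]), np.float64(0.9674302339553833))
1 [0.1148, 0.0018, 0.0016] [0.03, -0.02, -0.15]
```

Request:
servo_tool(commands=[0.02,0.001,0,0,0,0,0.094,0.04,0.0015,0,0,0,0,0.094,0.06,0.002,0,0,0,0,0.094,0.08,0.002,0,0,0,0,0.094,0.095,0.002,0,0,0,0,0.094,0.105,0.002,0,0,0,0,0.094,0.112,0.002,0,0,0,0,0.094,0.112,0.002,0,0,0,0,0.094])

```text
time: 6.85
tool_pos: [0.4831, -0.2068, 0.0292]
ee_rot: [-3.141, -0.002, 1.438]
wrist_force: [0.1, -1.1, 1.4]
width: 0.0942
finger_force: 0.4
```

```bash
python3 - <<'E'
from h import *
o=robot.get_obs();print(o["tool_pos"],o["wrist_force"])
for n in("top","scene"):
    s=snapshot(n);print(finddish(s,[.49,-.14])); cv2.imwrite(f"pics/{n}1.png",s["img"])
    a=s["img"][200:310,290:440] if n=="top" else s["img"][130:240,200:350]
    globals()[n]=a
cv2.imwrite("pics/d1.png",cv2.resize(np.hstack([top,scene]),None,fx=2.6,fy=2.6,interpolation=cv2.INTER_CUBIC))
E
```

```text
[ 0.48308961 -0.20676284  0.02923087] [ 0.06052733 -1.06777492  1.39261564]
(array([ 0.49468183, -0.13668461]), np.float64(0.8702734708786011))
(array([ 0.49080687, -0.13470645]), np.float64(0.9721013307571411))
```

View pics/d1.png

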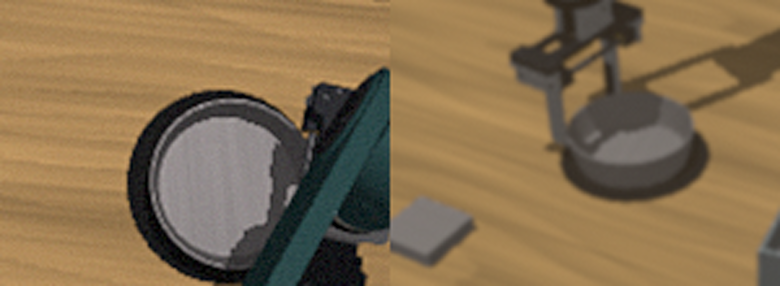

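Request:
servo_tool(commands=[0.002,0.0,0,0,0,0,0.094,0.003,0.0,0,0,0,0,0.094,0.003,0,0,0,0,0,0.094,-0.03,0,0,0,0,0,0.094,-0.06,0,-0.03,0,0,0,0.094,-0.06,0,-0.09,0,0,0,0.094,-0.06,0,-0.15,0,0,0,0.094,-0.06,0,-0.2,0,0,0,0.094,-0.06,0,-0.2,0,0,0,0.094])

```text
time: 8.18
tool_pos: [0.4773, -0.2683, 0.2356]
ee_rot: [3.131, 0.004, 1.438]
wrist_force: [-0.1, 0.1, -1.0]
width: 0.094
finger_force: 0.0
```

```bash
python3 - <<'E'
from h import *
for n in("top","scene"):
    s=snapshot(n);print(finddish(s,[.49,-.14]))
# scoop target: grip at scoop x=-0.066, yaw 3.025, underside z .004 ; tool yaw choose
sc=np.array([.4748,.4266,3.025]); g=tf(sc,[(-.066,0,.004+.072)])[0]; print(g)
# scoop nose dir = tool +x or -x
for y in (sc[2],sc[2]-np.pi): print("yaw",y,"j6",np.pi/2+np.arctan2(g[1],g[0])-y)
go([g[0],g[1],.22],dn(sc[2]),(.5,1)); go([.33,-.0,.23],dn(2.2))
E
```

```text
(array([ 0.49539226, -0.13712273]), np.float64(0.9795176982879639))
(array([ 0.4905074, -0.1326249]), np.float64(0.9679340124130249))
[0.54035191 0.41892231 0.076     ]
yaw 3.025 j6 -0.794720687565821
yaw -0.1165926535897932 j6 2.346871966023972
0.5 [0.3441, -0.0128, 0.0045] [-0.02, -0.13, -45.47]
1 [0.6882, -0.0255, 0.0089] [-0.05, -0.26, -90.94]
1 [0.2451, -0.1785, -0.0016] [-0.14, -0.2, -43.67]
```

Request:
servo_tool(commands=[0.05,-0.002,0,0,0,-8,0.094,0.1,-0.003,0,0,0,-16,0.094,0.15,-0.004,0,0,0,-24,0.094,0.2,-0.006,0,0,0,-32,0.094,0.25,-0.008,0,0,0,-40,0.094,0.3,-0.01,0,0,0,-48,0.094,0.35,-0.013,0,0,0,-56,0.094,0.4,-0.015,0,0,0,-64,0.094,0.45,-0.017,0,0,0,-72,0.094,0.5,-0.019,0,0,0,-80,0.094])

```text
time: 9.62
tool_pos: [0.5217, 0.2322, 0.2268]
ee_rot: [-3.139, -0.004, 2.839]
wrist_force: [-0.1, -0.4, 0.9]
width: 0.0941
finger_force: 0.0
```

```bash
python3 - <<'E'
from h import *
s=snapshot("wrist"); print(np.round(s["camera_matrix"],1).tolist(),np.round(s["hand_eye"],3).tolist())
go([.5404,.4189,.18],dn(3.025))
E
```

```text
[[309.7, 0.0, 319.4], [0.0, 309.7, 202.8], [0.0, 0.0, 1.0]] [[-0.001, -0.958, -0.286, 0.085], [1.0, -0.001, -0.0, 0.0], [0.0, -0.286, 0.958, -0.168], [0.0, 0.0, 0.0, 1.0]]
1 [0.0338, 0.1785, 0.0468] [0.17, -0.34, -10.18]
```

Request:
servo_tool(commands=[0.01,0.05,0.01,0,0,-3,0.094,0.02,0.1,0.02,0,0,-6,0.094,0.03,0.15,0.03,0,0,-10,0.094,0.034,0.178,0.04,0,0,-10,0.094,0.034,0.178,0.04,0,0,-10,0.094,0.034,0.178,0.04,0,0,-10,0.094])

```text
time: 10.42
tool_pos: [0.5439, 0.4096, 0.1883]
ee_rot: [-3.14, -0.002, 3.008]
wrist_force: [1.0, -0.4, -0.1]
width: 0.094
finger_force: 0.0
```

```bash
cat >> h.py <<'E'
def wproj(s,o,P):
    T=R.from_euler("xyz",o["ee_rot"]); p=T.inv().apply(np.atleast_2d(P)-o["tool_pos"]); H=np.linalg.inv(s["hand_eye"]); c=p@H[:3,:3].T+H[:3,3]
    return fish(s,c)
def fish(s,c):
    K=np.array(s["camera_matrix"]); n=np.hypot(c[:,0],c[:,1]); th=np.arctan2(n,c[:,2]); return np.c_[K[0,2]+K[0,0]*th*c[:,0]/n,K[1,2]+K[1,1]*th*c[:,1]/n]
def scoopP(): 
    return np.array([(.038,-.0345,0.001),(.038,.0345,0.001),(.018,-.0345,.03),(.018,.0345,.03),(-.038,-.0345,.032),(-.038,.0345,.032),(-.133,-.009,.092),(-.133,.009,.092),(-.037,-.009,.092),(-.037,.009,.092)])
E
python3 - <<'E'
from h import *
o=robot.get_obs(); s=snapshot("wrist"); im=s["img"].copy()
q=wproj(s,o,tf([.4748,.4266,3.025],scoopP()+[0,0,.004]))
print(o["tool_pos"],o["ee_rot"],q.round().tolist())
for p in q: cv2.circle(im,tuple(int(v) for v in p.round()),2,(0,255,0),-1)
cv2.imwrite("pics/w1.png",im)
E
```

```text
[0.54391149 0.40956426 0.18826235] [-3.13953720e+00 -1.80241863e-03  3.00762836e+00] [[356.0, 92.0], [295.0, 93.0], [360.0, 109.0], [293.0, 110.0], [360.0, 163.0], [294.0, 164.0], [339.0, 272.0], [320.0, 272.0], [339.0, 173.0], [318.0, 173.0]]
```

View pics/w1.png

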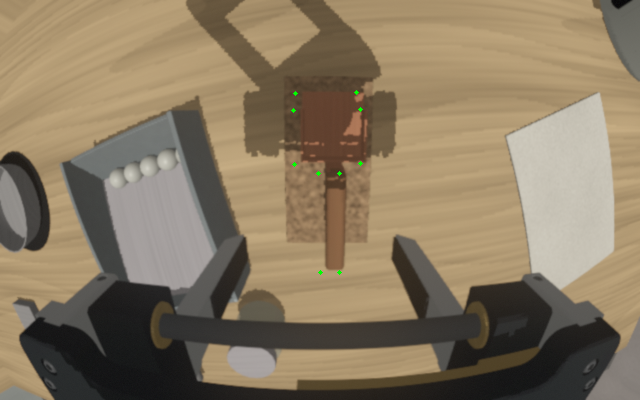

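```bash
python3 - <<'E'
from h import *
o=robot.get_obs(); s=snapshot("wrist")
P=scoopP()[[4,5,6,7]]+[0,0,.004]; u=np.array([(368,161),(301,161),(345,269),(326,269)])
r=least_squares(lambda x:(wproj(s,o,tf(x,P))-u).ravel(),[.475,.43,3.0]); print(r.x,r.fun.round(1))
pp=[(-.1,.05,.004),(-.1,-.05,.004),(.1,-.05,.004),(.1,.05,.004)];pu=[(370,80),(287,77),(286,241),(367,241)]
q=least_squares(lambda x:(wproj(s,o,tf(x,pp))-pu).ravel(),[.52,.42,-.1]); print("pad",q.x,q.fun.round(1))
im=s["img"]; cv2.imwrite("pics/w1c.png",cv2.resize(im[60:290,260:400],None,fx=2.6,fy=2.6,interpolation=cv2.INTER_CUBIC))
x=r.x; g=tf(x,[(-.066,0,.076)])[0]; print(g); go(g,dn(x[2]))
E
```

```text
[0.47398297 0.43529087 3.0028428 ] [-0.8 -0.2  0.6 -0.7 -0.   0.4  0.2  0.4]
pad [ 0.51881416  0.4227858  -0.14452648] [ 3.1 -2.3 -2.7 -0.8  0.4  1.5 -0.8  2. ]
[0.53934869 0.42616273 0.076     ]
1 [0.0073, 0.016, 0.1138] [-0.01, 0.01, 0.23]
```

View pics/w1c.png

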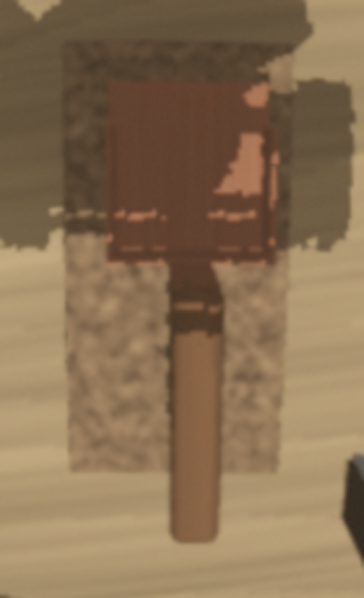

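Request:
servo_tool(commands=[0.007,0.016,0.03,0,0,0,0.094,0.007,0.016,0.07,0,0,0,0.094,0.007,0.016,0.1,0,0,0,0.08,0.007,0.016,0.114,0,0,0,0.06,0.007,0.016,0.114,0,0,0,0.04,0.007,0.016,0.114,0,0,0,0.01,0.007,0.016,0.114,0,0,0,0.0,0.007,0.016,0.114,0,0,0,0.0,0.007,0.016,0.114,0,0,0,0.0,0.007,0.016,0.114,0,0,0,0.0])

```text
time: 11.78
tool_pos: [0.5396, 0.4271, 0.0756]
ee_rot: [-3.141, 0.0, 3.008]
wrist_force: [-0.6, -3.7, 1.7]
width: 0.0176
finger_force: 29.9
```

Request:
servo_tool(commands=[0,0,-0.02,0,0,0,0,0,0,-0.05,0,0,0,0,0,0,-0.09,0,0,0,0,0,0,-0.13,0,0,0,0,0,0,-0.15,0,0,0,0,0,0,-0.15,0,0,0,0])

```text
time: 12.52
tool_pos: [0.5403, 0.4282, 0.2294]
ee_rot: [3.137, 0.005, 3.008]
wrist_force: [-0.3, -0.2, -1.9]
width: 0.018
finger_force: 29.8
```

```bash
python3 - <<'E'
from h import *
o=robot.get_obs(); s=snapshot("wrist"); im=s["img"].copy()
print(o["tool_pos"],o["ee_rot"],o["wrist_force"],o["wrist_torque"],o["width"])
# scoop in tool frame: x same, y,z flipped ; grip (-.066,0,.072) at TCP
P=scoopP(); H=np.linalg.inv(s["hand_eye"])
T=np.c_[P[:,0]+.066,-P[:,1],.072-P[:,2]]; q=fish(s,T@H[:3,:3].T+H[:3,3])
for p in q: cv2.circle(im,tuple(int(v) for v in p.round()),1,(0,255,0),-1)
cv2.imwrite("pics/w2.png",cv2.resize(im[20:260,220:440],None,fx=2.4,fy=2.4,interpolation=cv2.INTER_CUBIC))
E
```

```text
[0.54030745 0.42815726 0.22940147] [3.13720729 0.00472962 3.00840748] [-0.32511679 -0.1828797  -1.93403346] [-0.05445553 -0.13485199  0.01932834] 0.017999171992658342
```

View pics/w2.png

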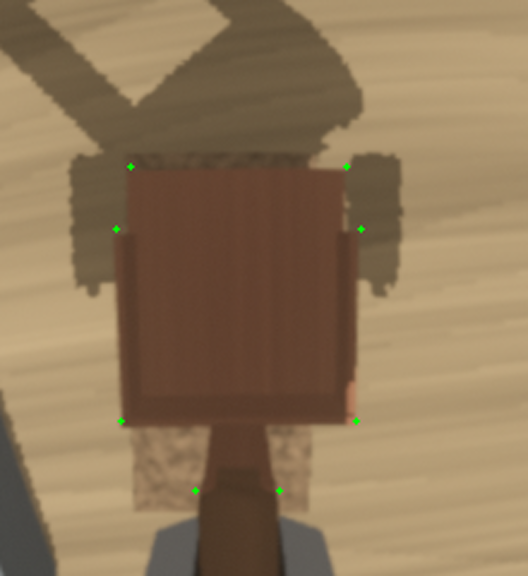

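```bash
cat >> h.py <<'E'
BIN=np.array([.5658,.201,.1085])
G=np.array([-.066,0,.072])
def sp(bn,nose,th,base=None,yo=0):
    """TCP pos, rot for pan nose (bottom edge) at bin-frame nose, nose-up th deg"""
    Rs=R.from_euler("z",bn[2]+np.pi+yo)*R.from_euler("y",-th,degrees=True)
    p=tf(bn,[nose])[0]+Rs.apply(G-[.038,0,0]); return p,Rs*R.from_euler("x",np.pi)
def nose(bn):
    o=robot.get_obs(); Rs=R.from_euler("xyz",o["ee_rot"])*R.from_euler("x",-np.pi)
    n=o["tool_pos"]+Rs.apply([.038,0,0]-G); d=n-[bn[0],bn[1],0]; c,s_=np.cos(bn[2]),np.sin(bn[2])
    x=Rs.apply([1,0,0]); return np.array([c*d[0]+s_*d[1],-s_*d[0]+c*d[1],n[2]]), np.degrees(np.arcsin(x[2])), np.degrees(np.arctan2(x[1],x[0])-bn[2])%360
E
python3 - <<'E'
from h import *
p,r=sp(BIN,(0,.046,.13),0); print(p); go(p,r)
E
```

```text
[0.66420723 0.25799138 0.202     ]
1 [-0.1459, -0.1517, 0.0249] [0.08, 0.11, -13.85]
```

Request:
servo_tool(commands=[-0.03,-0.03,0,0,0,-3,0,-0.06,-0.06,0,0,0,-6,0,-0.09,-0.09,0.005,0,0,-9,0,-0.12,-0.12,0.01,0,0,-12,0,-0.146,-0.152,0.02,0,0,-13.8,0,-0.146,-0.152,0.025,0,0,-13.8,0,-0.146,-0.152,0.025,0,0,-13.8,0])

```text
time: 13.45
tool_pos: [0.6629, 0.2574, 0.1979]
ee_rot: [3.141, -0.005, -3.034]
wrist_force: [0.3, 0.6, -2.5]
width: 0.0174
finger_force: 29.9
```

```bash
python3 - <<'E'
from h import *
o=robot.get_obs(); s=snapshot("wrist"); im=s["img"].copy()
print(nose(BIN))
B=[(.091,.089,.075),(.091,-.089,.075),(-.125,.089,.06),(-.125,-.089,.06),(-.085,.083,.008),(-.085,-.083,.008),(-.085,.089,.075),(-.085,-.089,.075)]
q=wproj(s,o,tf(BIN,B)); print(q.round(1).tolist())
for p in q: cv2.circle(im,tuple(int(v) for v in p.round()),2,(0,255,0),-1)
cv2.imwrite("pics/w3.png",cv2.resize(im[0:300,120:520],None,fx=2,fy=2,interpolation=cv2.INTER_CUBIC))
E
```

```text
(array([-0.00137202,  0.0462503 ,  0.12732707]), np.float64(0.1571050291675753), np.float64(179.988093723791))
[[363.4, 189.5], [188.4, 190.6], [361.6, -20.4], [190.9, -9.6], [351.3, 27.5], [210.3, 34.1], [364.6, 9.5], [183.2, 20.3]]
```

View pics/w3.png

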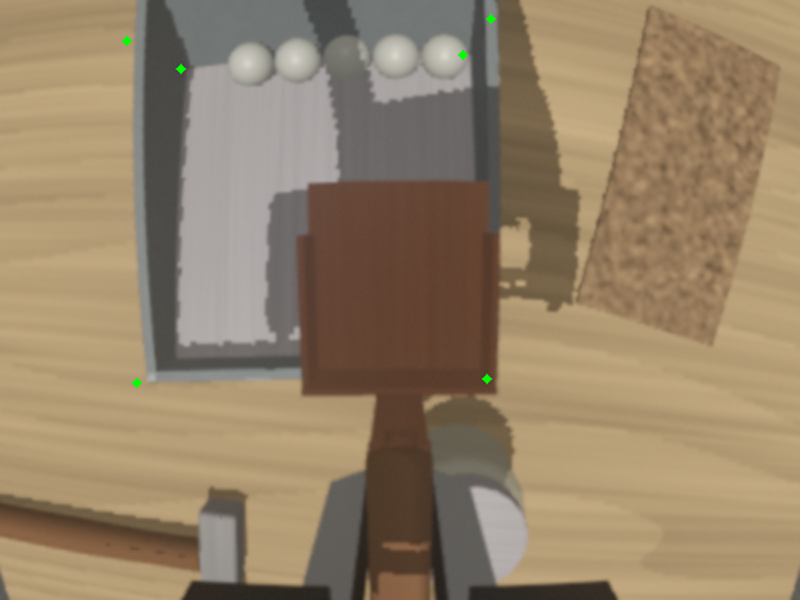

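```bash
python3 - <<'E'
from h import *
o=robot.get_obs(); s=snapshot("wrist")
c=lambda u,v:np.array((u/2+120-.25,v/2-.25))
bl=np.array([c(251,64),c(297,60),c(347,57),c(396,56),c(445,57)])
def f(x):
    q=wproj(s,o,tf(x,[(.091,-.089,.075),(-.085,-.083,.008),(-.085,-.089,.075),(-.085,.089,.075)]))
    b=wproj(s,o,tf(x,[(-.0793,y,.0225) for y in x[3:]]))
    return np.r_[q[0]-c(149,382),q[1]-c(187,67),q[2,0]-c(137,40)[0],q[3,0]-c(497,19)[0],(b-bl).ravel()]
r=least_squares(f,[*BIN,-.045,-.017,.01,.035,.06]);print(r.x.round(4),r.fun.round(1))
E
```

```text
[ 0.5652  0.2066  0.1183 -0.0407 -0.0145  0.0134  0.0403  0.0673] [-0.3 -0.1  0.7  0.7 -1.   0.7 -0.  -0.1 -0.  -0.   0.   0.1 -0.  -0.
  0.  -0.5]
```

```bash
sed -i 's/^BIN=.*/BIN=np.array([.5652,.2066,.1183])/' h.py
python3 - <<'E'
from h import *
for n in [(-.03,.0455,.07),(-.035,.0455,.026)]: p,r=sp(BIN,n,-14); go(p,r)
E
```

```text
1 [0.0499, 0.0051, 0.035] [-0.04, -14.07, -0.54]
1 [0.0548, 0.005, 0.079] [-0.04, -14.07, -0.54]
```

Request:
servo_tool(commands=[0.025,0.005,0.015,0,-5,-0.5,0,0.05,0.005,0.03,0,-10,-0.5,0,0.05,0.005,0.035,0,-14,-0.5,0,0.055,0.005,0.055,0,-14,-0.5,0,0.055,0.005,0.075,0,-14,-0.5,0,0.055,0.005,0.079,0,-14,-0.5,0,0.055,0.005,0.079,0,-14,-0.5,0,0.055,0.005,0.079,0,-14,-0.5,0])

```text
time: 14.55
tool_pos: [0.6094, 0.257, 0.123]
ee_rot: [-3.141, 0.247, -3.025]
wrist_force: [0.2, -0.2, -2.2]
width: 0.0174
finger_force: 30.0
```

```bash
python3 - <<'E'
from h import *
print(nose(BIN)); o=robot.get_obs(); print(o["wrist_force"],o["wrist_torque"])
p,r=sp(BIN,(-.037,.0455,.0155),-14); go(p,r)
p,r=sp(BIN,(-.06,.0455,.0115),-14); go(p,r)
E
```

```text
(array([-0.03340923,  0.04494532,  0.02783026]), np.float64(-14.133286656447673), np.float64(179.90639280457046))
[ 0.16110005 -0.15542091 -2.236941  ] [-0.02421457  0.12296747 -0.02274144]
1 [0.0063, 0.0007, 0.0113] [-0.05, 0.13, -0.09]
1 [0.0296, 0.0006, 0.0096] [-0.05, 0.13, -0.09]
```

Request:
servo_tool(commands=[0.001,0,0.004,0,0,0,0,0.0019,0,0.0075,0,0,0,0,0.002,0,0.0085,0,0,0,0,0.0022,0,0.0095,0,0,0,0,0.0022,0,0.0095,0,0,0,0])

```text
time: 15.18
tool_pos: [0.609, 0.2564, 0.1124]
ee_rot: [-3.141, 0.245, -3.025]
wrist_force: [-2.5, -0.1, 2.0]
width: 0.0179
finger_force: 30.0
```

```bash
python3 - <<'E'
from h import *
print(nose(BIN)); o=robot.get_obs(); print(o["wrist_force"],o["wrist_torque"])
E
```

```text
(array([-0.03406032,  0.04439361,  0.01738411]), np.float64(-14.028741847800399), np.float64(179.88681131874418))
[-2.48565463 -0.11218594  2.03541426] [-0.12151001  0.56601757 -0.00508288]
```

Request:
servo_tool(commands=[0.006,0.001,-0.0005,0,0,0,0,0.012,0.001,-0.0007,0,0,0,0,0.018,0.001,-0.001,0,0,0,0,0.024,0.001,-0.0012,0,0,0,0,0.03,0.001,-0.0014,0,0,0,0,0.036,0.001,-0.0016,0,0,0,0,0.041,0.001,-0.0018,0,0,0,0,0.046,0.001,-0.002,0,0,0,0])

```text
time: 16.18
tool_pos: [0.5651, 0.2525, 0.1038]
ee_rot: [-3.141, 0.248, -3.025]
wrist_force: [4.0, 0.6, 4.8]
width: 0.0177
finger_force: 30.0
```

```bash
python3 - <<'E'
from h import *
print(nose(BIN)); o=robot.get_obs(); print(o["wrist_force"],o["wrist_torque"])
s=snapshot("wrist"); im=s["img"]
cv2.imwrite("pics/w4.png",cv2.resize(im[0:240,180:500],None,fx=2,fy=2,interpolation=cv2.INTER_CUBIC))
E
```

```text
(array([-0.07777478,  0.04567391,  0.00847084]), np.float64(-14.23689928170736), np.float64(179.8889009546751))
[4.02044097 0.59334755 4.77191971] [ 0.18117372 -0.6757395   0.05176199]
```

View pics/w4.png

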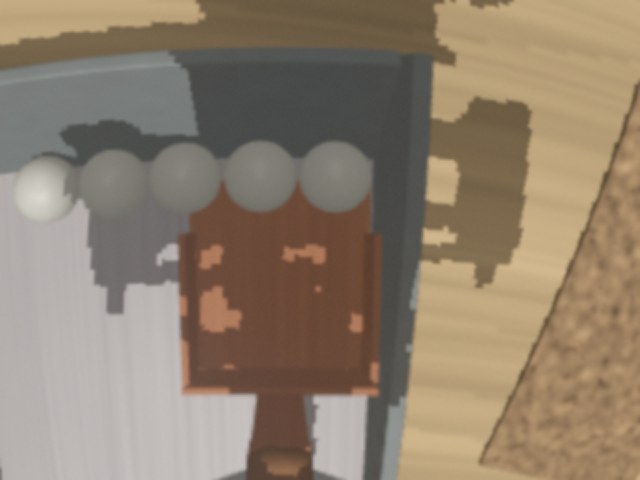

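Request:
servo_tool(commands=[0.002,0,-0.0003,0,0,0,0,0.004,0,-0.0006,0,0,0,0,0.006,0,-0.0009,0,0,0,0,0.007,0,-0.001,0,0,0,0,0.007,0,-0.001,0,0,0,0])

```text
time: 16.85
tool_pos: [0.5575, 0.2516, 0.1022]
ee_rot: [-3.141, 0.246, -3.025]
wrist_force: [5.3, 0.3, 3.7]
width: 0.018
finger_force: 30.0
```

```bash
python3 - <<'E'
from h import *
print(nose(BIN)); o=robot.get_obs(); print(o["wrist_force"],o["wrist_torque"])
n0,t0,_=nose(BIN)
for L,t in ((.006,-11),(.012,-7),(.018,-3),(.024,1),(.030,4.5),(.036,8),(.042,11),(.048,14),(.054,17),(.06,20)):
    p,r=sp(BIN,n0+L*np.array([-.574,0,.819])*[.95,1,1],t); go(p,r)
    rear=n0[2]+L*.819-.076*np.sin(np.radians(t)); print("  rear clr",round(rear-(.008+(.085+n0[0]-L*.55+.076*np.cos(np.radians(t)))*.2126),4))
E
```

```text
(array([-0.08566723,  0.04565219,  0.00704494]), np.float64(-14.089689580834124), np.float64(179.89836355298092))
[5.27938294 0.28857177 3.65839797] [ 0.19705692 -0.95350747  0.07818263]
1 [-0.0018, 0.0001, 0.0001] [-0.06, 3.09, -0.1]
  rear clr 0.0034
1 [-0.0041, 0.0001, 0.0023] [-0.06, 7.09, -0.1]
  rear clr 0.0036
1 [-0.006, 0.0001, 0.0047] [-0.06, 11.09, -0.1]
  rear clr 0.0039
1 [-0.0072, 0.0001, 0.0073] [-0.05, 15.09, -0.11]
  rear clr 0.0042
1 [-0.0076, 0.0001, 0.0091] [-0.05, 18.59, -0.11]
  rear clr 0.0052
1 [-0.0076, 0.0001, 0.011] [-0.05, 22.09, -0.11]
  rear clr 0.0063
1 [-0.0069, 0.0001, 0.012] [-0.04, 25.09, -0.11]
  rear clr 0.0081
1 [-0.0058, 0.0001, 0.0129] [-0.04, 28.09, -0.11]
  rear clr 0.01
1 [-0.0044, 0.0001, 0.014] [-0.04, 31.09, -0.11]
  rear clr 0.0121
1 [-0.0027, 0.0001, 0.015] [-0.04, 34.09, -0.12]
  rear clr 0.0142
```

Request:
servo_tool(commands=[-0.0018,0,0,0,3,0,0,-0.0041,0,0.002,0,7,0,0,-0.006,0,0.0045,0,11,0,0,-0.0072,0,0.007,0,15,0,0,-0.0076,0,0.009,0,18.5,0,0,-0.0076,0,0.011,0,22,0,0,-0.007,0,0.012,0,25,0,0,-0.006,0,0.013,0,28,0,0,-0.0044,0,0.014,0,31,0,0,-0.0027,0,0.015,0,34,0,0])

```text
time: 18.1
tool_pos: [0.5647, 0.2522, 0.0889]
ee_rot: [-3.141, -0.347, -3.026]
wrist_force: [8.8, 0.6, 8.5]
width: 0.0179
finger_force: 30.0
```

```bash
python3 - <<'E'
from h import *
n0,t0,_=nose(BIN);print(n0,t0); o=robot.get_obs(); print(o["wrist_force"],o["wrist_torque"],o["width"])
s=snapshot("wrist"); im=s["img"]
cv2.imwrite("pics/w5.png",cv2.resize(im[0:260,160:480],None,fx=2,fy=2,interpolation=cv2.INTER_CUBIC))
for n in ((-.1,.0457,.09),(-.1,.0457,.15)): go(*sp(BIN,n,20))
E
```

```text
[-0.11739136  0.04564936  0.0565646 ] 19.861183047323077
[8.81445401 0.6429349  8.54842401] [ 0.17313465 -1.41059751  0.05668139] 0.017892499101804214
1 [-0.0048, 0.0004, -0.0374] [0.05, -0.0, -0.16]
1 [0.0157, 0.0004, -0.0938] [0.05, -0.0, -0.16]
```

View pics/w5.png

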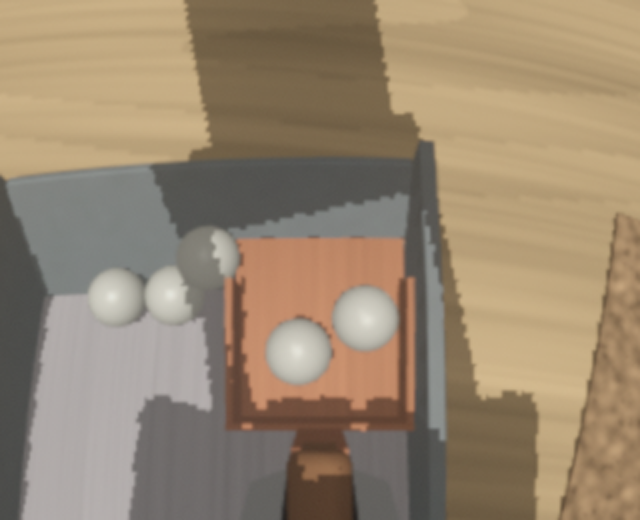

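Request:
servo_tool(commands=[-0.006,0,-0.003,0,1,0,0,-0.006,0,-0.012,0,2,0,0,-0.006,0,-0.025,0,4,0,0,-0.005,0,-0.037,0,5,0,0,0,0,-0.055,0,5,0,0,0.006,0,-0.073,0,5,0,0,0.0157,0,-0.094,0,5,0,0,0.0157,0,-0.094,0,5,0,0])

```text
time: 19.15
tool_pos: [0.5809, 0.2546, 0.185]
ee_rot: [3.141, -0.431, -3.025]
wrist_force: [-0.2, 0.4, -2.1]
width: 0.0178
finger_force: 30.0
```

```bash
cat >> h.py <<'E'
def overlay(s,im,G=None):
    P=scoopP(); H=np.linalg.inv(s["hand_eye"]); T=np.c_[P[:,0]+.066,-P[:,1],.072-P[:,2]]; q=fish(s,T@H[:3,:3].T+H[:3,3])
    for p in q: cv2.circle(im,tuple(int(v) for v in p.round()),1,(0,255,0),-1)
E
python3 - <<'E'
from h import *
n0,t0,_=nose(BIN);print(n0,t0); o=robot.get_obs(); print(o["wrist_force"],o["wrist_torque"],o["width"])
s=snapshot("wrist"); im=s["img"].copy(); overlay(s,im)
cv2.imwrite("pics/w6.png",cv2.resize(im[0:260,160:480],None,fx=2,fy=2,interpolation=cv2.INTER_CUBIC))
for n in ("top","scene"): print(finddish(snapshot(n),[.492,-.134]))
E
```

```text
[-0.10329857  0.046026    0.1630767 ] 24.705381661994345
[-0.22017555  0.40782167 -2.06082935] [ 0.09904071 -0.52343859  0.05800527] 0.01780273729502477
(array([ 0.49524857, -0.13607921]), np.float64(0.9472187757492065))
(array([ 0.49114761, -0.13362944]), np.float64(0.9637961983680725))
```

View pics/w6.png

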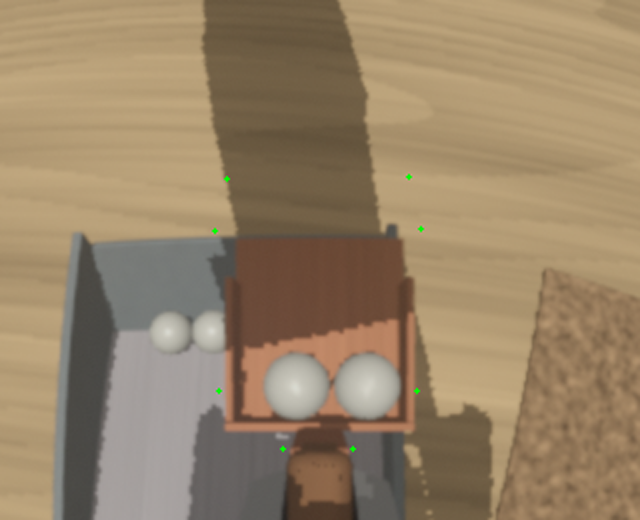

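Two balls are in the pan at crop (297,385) and (367,385). The scoop has turned in the grip, because its nose is at row 238 against the model's 178. I'll fit its pose in the tool.

```bash
cat >> h.py <<'E'
def fitscoop(s,u,idx=(0,1,2,3,4,5)):
    H=np.linalg.inv(s["hand_eye"]); P=scoopP()[list(idx)]
    def T(x): # x: dx,dy,dz of bar point (-.066,0,.08) from the nominal place, droop (nose-down) deg
        q=R.from_euler("y",x[3],degrees=True).apply(P-[-.066,0,.08]); q=q*[1,-1,-1]+[x[0],x[1],-.008+x[2]]; return fish(s,q@H[:3,:3].T+H[:3,3])
    r=least_squares(lambda x:(T(x)-u).ravel()*1.0,[0,0,0,10.],x_scale=[.01,.01,.01,10]); return r.x,r.fun
E
python3 - <<'E'
from h import *
s=snapshot("wrist")
u=np.array([(403,238),(236,238),(412,279),(228,279),(413,431),(227,431)])/2+[159.75,-.25]
x,f=fitscoop(s,u); print(x.round(4),f.round(1))
E
```

```text
[-8.8000e-03  9.0000e-04  4.1000e-03  9.9712e+00] [-0.2  0.   0.5  0.1  0.6  0.2 -0.8  0.2 -0.1 -0.3  0.  -0.2]
```

```bash
cat >> h.py <<'E'
SL=np.array([-.0088,.0009,.0041,10.])
NOSE=np.array([.038,0,0])
def vt(P): return R.from_euler("y",SL[3],degrees=True).apply(np.array(P)-[-.066,0,.08])*[1,-1,-1]+[SL[0],SL[1],-.008+SL[2]]
def sp(bn,nose,th,yo=0):
    Rs=R.from_euler("z",bn[2]+np.pi+yo)*R.from_euler("y",-th,degrees=True)
    Rt=Rs*R.from_euler("y",-SL[3],degrees=True)*R.from_euler("x",np.pi)
    return tf(bn,[nose])[0]-Rt.apply(vt(NOSE)),Rt
def nose(bn):
    o=robot.get_obs(); Rt=R.from_euler("xyz",o["ee_rot"]); Rs=Rt*R.from_euler("x",-np.pi)*R.from_euler("y",SL[3],degrees=True)
    n=o["tool_pos"]+Rt.apply(vt(NOSE)); d=n-[bn[0],bn[1],0]; c,s_=np.cos(bn[2]),np.sin(bn[2])
    x=Rs.apply([1,0,0]); return np.array([c*d[0]+s_*d[1],-s_*d[0]+c*d[1],n[2]]).round(4), np.degrees(np.arcsin(x[2])), np.degrees(np.arctan2(x[1],x[0])-bn[2])%360
DISH=np.array([.4932,-.1349,-.1])
E
python3 - <<'E'
from h import *
print(nose(BIN)); p,r=sp(DISH,(.03,0,.13),16); print(p); go(p,r,(.1,.5,1))
E
```

```text
(array([-0.0914,  0.0465,  0.13  ]), np.float64(15.144002512805342), np.float64(179.85856578939115))
[ 0.6348019  -0.1500121   0.17858702]
0.1 [-0.0008, -0.0408, -0.0001] [-0.54, 0.09, 1.11]
0.5 [-0.0039, -0.2039, -0.0006] [-2.71, 0.43, 5.57]
1 [-0.0079, -0.4077, -0.0012] [-5.42, 0.86, 11.14]
```

Request:
servo_tool(commands=[0,-0.02,-0.005,-0.3,0,0.6,0,-0.001,-0.06,-0.01,-0.8,0.1,1.7,0,-0.002,-0.105,-0.01,-1.4,0.2,2.9,0,-0.003,-0.15,-0.01,-2,0.3,4.1,0,-0.004,-0.2,-0.01,-2.7,0.4,5.5,0,-0.005,-0.25,-0.01,-3.3,0.5,6.8,0,-0.006,-0.3,-0.01,-4,0.6,8.2,0,-0.007,-0.35,-0.005,-4.7,0.7,9.6,0,-0.008,-0.39,-0.001,-5.2,0.8,10.7,0,-0.008,-0.408,-0.001,-5.4,0.9,11.1,0])

```text
time: 20.7
tool_pos: [0.6346, -0.1538, 0.1789]
ee_rot: [3.141, -0.454, 3.038]
wrist_force: [-0.4, 0.4, -1.8]
width: 0.0179
finger_force: 30.0
```

```bash
python3 - <<'E'
from h import *
for n in ("top","scene"): print(finddish(snapshot(n),[.492,-.134]))
print(nose(DISH)); 
for n,t in (((.03,0,.1),8),((.03,0,.08),0),((.03,0,.065),-8),((.03,0,.06),-16),((.03,0,.058),-24),((.03,0,.056),-32),((.03,0,.056),-40)): go(*sp(DISH,n,t))
E
```

```text
None
(array([ 0.49163482, -0.1321167 ]), np.float64(0.8754803538322449))
(array([0.0306, 0.0007, 0.1311]), np.float64(15.89841920457188), np.float64(180.11464068209875))
1 [0.0005, -0.0008, 0.0181] [0.07, -7.9, 0.12]
1 [0.0068, -0.0008, 0.0279] [0.08, -15.9, 0.11]
1 [0.0162, -0.0008, 0.0354] [0.09, -23.9, 0.11]
1 [0.0307, -0.0007, 0.0361] [0.1, -31.9, 0.1]
1 [0.0468, -0.0007, 0.0365] [0.1, -39.9, 0.1]
1 [0.063, -0.0007, 0.0393] [0.11, -47.9, 0.09]
1 [0.0798, -0.0006, 0.0426] [0.12, -55.9, 0.08]
```

Request:
servo_tool(commands=[0.0005,-0.001,0.018,0,-8,0.1,0,0.007,-0.001,0.028,0,-16,0.1,0,0.016,-0.001,0.035,0,-24,0.1,0,0.023,-0.001,0.036,0,-28,0.1,0,0.031,-0.001,0.036,0,-32,0.1,0,0.037,-0.001,0.041,0,-36,0.1,0,0.042,-0.001,0.0455,0,-40,0.1,0,0.057,-0.001,0.052,0,-48,0.1,0,0.073,-0.001,0.057,0,-56,0.1,0,0.073,-0.001,0.057,0,-56,0.1,0])

```text
time: 22.15
tool_pos: [0.5395, -0.1379, 0.1552]
ee_rot: [3.136, 0.516, 3.041]
wrist_force: [-0.3, -0.1, -2.2]
width: 0.0179
finger_force: 30.0
```

```bash
python3 - <<'E'
from h import *
print(nose(DISH)); o=robot.get_obs(); print(o["wrist_force"])
s=snapshot("scene"); a=s["img"][110:250,200:440]; s=snapshot("wrist"); im=s["img"]; overlay(s,im:=im.copy())
a=cv2.resize(a,None,fx=1.6,fy=1.6); b=im[0:224,160:480]
cv2.imwrite("pics/d2.png",np.hstack([cv2.resize(a,(384,224)),b]))
E
```

```text
(array([0.0228, 0.0031, 0.035 ]), np.float64(-39.548956267563845), np.float64(179.88097936796012))
[-0.26650892 -0.0937164  -2.18767312]
```

View pics/d2.png

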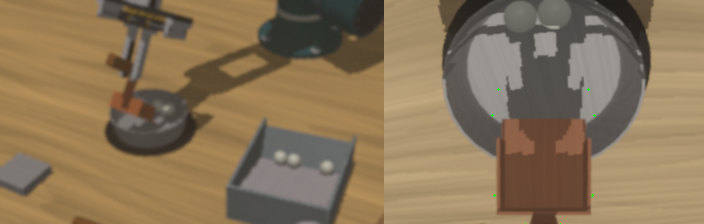

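```bash
python3 - <<'E'
from h import *
go(*sp(DISH,(.04,0,.09),-30)); go(*sp(DISH,(.05,0,.14),-5)); 
p,r=sp(BIN,(-.02,-.01,.14),0); print(p); go(p,r)
E
```

```text
1 [-0.0482, -0.0002, -0.022] [0.06, 10.13, 0.04]
1 [-0.1058, -0.0002, -0.0129] [0.05, 35.13, 0.05]
[0.64062113 0.20458746 0.21768735]
1 [-0.0806, 0.3532, -0.0181] [-2.18, 39.97, -12.51]
```

Request:
servo_tool(commands=[-0.024,0,-0.011,0,5,0,0,-0.048,0,-0.022,0,10,0,0,-0.07,0,-0.018,0,19,0,0,-0.09,0,-0.015,0,27,0,0,-0.105,0,-0.013,0,35,0,0,-0.1,0.06,-0.014,-0.4,36,-2,0,-0.095,0.12,-0.015,-0.8,37,-4,0,-0.09,0.18,-0.016,-1.2,38,-6,0,-0.088,0.24,-0.017,-1.5,39,-8,0,-0.085,0.3,-0.018,-1.9,39.5,-10.5,0])

```text
time: 23.5
tool_pos: [0.6424, 0.1535, 0.2197]
ee_rot: [3.141, -0.162, -3.057]
wrist_force: [0.7, 0.4, -2.4]
width: 0.0179
finger_force: 30.0
```

```bash
cat >> h.py <<'E'
def ray(s,o,uv):
    K=np.array(s["camera_matrix"]); d=(np.atleast_2d(uv)-K[:2,2])/K[0,0]; th=np.hypot(*d.T); c=np.c_[d/th[:,None]*np.sin(th)[:,None],np.cos(th)]
    H=np.array(s["hand_eye"]); T=R.from_euler("xyz",o["ee_rot"]); return T.apply(H[:3,3])+o["tool_pos"], T.apply(c@H[:3,:3].T)
def balls(bn,z=.0225):
    o=robot.get_obs(); s=snapshot("wrist"); out=[]
    for r in spotter.trace("ball1",s):
        b=r["box"]; uv=(b[0]+b[2]/2-.5,b[1]+b[3]/2-.5); O,d=ray(s,o,uv); p=O+d[0]*(z-O[2])/d[0,2]; e=p-[bn[0],bn[1],0]; c,s_=np.cos(bn[2]),np.sin(bn[2])
        out.append((round(r["conf"],2),np.round(b,1).tolist(),round(c*e[0]+s_*e[1],4),round(-s_*e[0]+c*e[1],4)))
    return s,o,out
E
python3 - <<'E'
from h import *
print(nose(BIN)); s,o,b=balls(BIN); print(*b,sep="\n")
im=s["img"]; hsv=cv2.cvtColor(im,cv2.COLOR_BGR2GRAY); cv2.imwrite("pics/w7.png",im)
go(*sp(BIN,(-.02,-.01,.14),0))
E
```

```text
(array([-0.0232, -0.0577,  0.1408]), np.float64(-0.7439792821506455), np.float64(178.04730305066823))
(0.79, [319.6, 72.6, 20.8, 23.8], np.float64(-0.0837), np.float64(-0.0434))
(0.63, [118.0, 42.7, 18.4, 14.9], np.float64(-0.1712), np.float64(-0.3327))
(0.52, [340.4, 78.5, 23.0, 17.0], np.float64(-0.08), np.float64(-0.0166))
1 [-0.0036, 0.0457, 0.0006] [0.49, 0.68, -1.42]
```

Request:
servo_tool(commands=[-0.003,0.02,0,0.2,0.4,-0.7,0,-0.004,0.045,0,0.5,0.7,-1.4,0,-0.004,0.045,0,0.5,0.7,-1.4,0])

```text
time: 23.98
tool_pos: [0.6401, 0.1971, 0.2178]
ee_rot: [-3.139, -0.178, -3.032]
wrist_force: [-0.1, -0.6, -3.2]
width: 0.0178
finger_force: 30.0
```

```bash
python3 - <<'E'
from h import *
print(nose(BIN)); s,o,b=balls(BIN); print(*b,sep="\n")
im=s["img"]; cv2.imwrite("pics/w8.png",cv2.resize(im[0:220,160:480],None,fx=2,fy=2,interpolation=cv2.INTER_CUBIC))
print(wproj(s,o,tf(BIN,[(-.0793,y,.0225) for y in (-.043,-.016,.05,.07)])).round())
s=snapshot("scene")
for r in spotter.trace("ball1",s):
    bx=r["box"];p=pix2plane(s,(bx[0]+bx[2]/2,bx[1]+bx[3]/2),.0225)[0]; print(round(r["conf"],2),bx,tf([0,0,-BIN[2]],[p-[BIN[0],BIN[1],0]]).round(3))
E
```

```text
(array([-0.0217, -0.0167,  0.1405]), np.float64(0.19374095484408152), np.float64(179.50505015880915))
(0.87, [289.8, 75.0, 18.1, 25.0], np.float64(-0.0813), np.float64(-0.0426))
(0.78, [117.4, 43.5, 12.8, 17.2], np.float64(-0.1642), np.float64(-0.3042))
(0.57, [100.6, 43.8, 16.9, 15.7], np.float64(-0.1717), np.float64(-0.3348))
(0.54, [310.4, 77.7, 19.4, 19.1], np.float64(-0.0811), np.float64(-0.0165))
(0.36, [119.5, 288.6, 86.4, 31.4], np.float64(0.2082), np.float64(-0.2487))
[[298.  89.]
 [320.  88.]
 [373.  89.]
 [389.  89.]]
0.55 [400.6, 213.0, 9.0, 7.0] [[-0.073  0.053  0.022]]
0.54 [301.4, 174.8, 8.0, 6.4] [[-0.16  -0.304  0.022]]
```

View pics/w8.png

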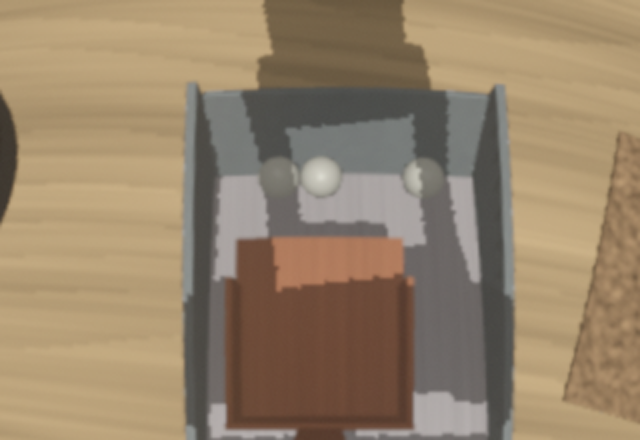

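```bash
python3 - <<'E'
from h import *
for n,t in (((-.03,-.030,.08),-14),((-.037,-.030,.024),-14),((-.037,-.030,.019),-14)): go(*sp(BIN,n,t))
E
```

```text
1 [0.0221, -0.0098, 0.0446] [-0.19, -14.19, -0.72]
1 [0.0191, -0.0097, 0.1009] [-0.19, -14.19, -0.72]
1 [0.0182, -0.0097, 0.1059] [-0.19, -14.19, -0.72]
```

Request:
servo_tool(commands=[0.01,-0.005,0.02,-0.1,-7,-0.4,0,0.022,-0.01,0.045,-0.2,-14,-0.7,0,0.021,-0.01,0.07,-0.2,-14,-0.7,0,0.019,-0.01,0.095,-0.2,-14,-0.7,0,0.019,-0.01,0.101,-0.2,-14,-0.7,0,0.0185,-0.01,0.104,-0.2,-14,-0.7,0,0.018,-0.01,0.106,-0.2,-14,-0.7,0,0.018,-0.01,0.106,-0.2,-14,-0.7,0])

```text
time: 25.18
tool_pos: [0.6053, 0.1808, 0.1178]
ee_rot: [3.141, 0.068, -3.023]
wrist_force: [0.3, 0.1, -1.9]
width: 0.0179
finger_force: 30.0
```

```bash
python3 - <<'E'
from h import *
n,t,y=nose(BIN);print(n,t,y,"floor",.008+(n[0]+.085)*.2126)
go(*sp(BIN,(-.06,-.03,.0125),-14)); go(*sp(BIN,(-.085,-.03,.007),-14))
E
```

```text
[-0.0365 -0.0294  0.0197] -13.870585648394124 180.03478046462163 floor 0.018311100000000004
1 [0.0241, -0.0005, 0.0054] [0.04, -0.13, 0.04]
1 [0.0495, -0.0005, 0.0092] [0.04, -0.13, 0.04]
```

Request:
servo_tool(commands=[0.005,0,0.002,0,0,0,0,0.01,0,0.003,0,0,0,0,0.016,0,0.004,0,0,0,0,0.022,0,0.005,0,0,0,0,0.028,0,0.006,0,0,0,0,0.034,0,0.0068,0,0,0,0,0.039,0,0.0077,0,0,0,0,0.044,0,0.0083,0,0,0,0,0.048,0,0.009,0,0,0,0,0.048,0,0.009,0,0,0,0])

```text
time: 26.42
tool_pos: [0.5572, 0.1751, 0.1046]
ee_rot: [3.141, 0.065, -3.022]
wrist_force: [0.1, 0.7, -2.2]
width: 0.0176
finger_force: 30.0
```

```bash
python3 - <<'E'
from h import *
n,t,y=nose(BIN);print(n,t,y); o=robot.get_obs(); print(o["wrist_force"],o["wrist_torque"])
s,o,b=balls(BIN); print(*b,sep="\n")
print(wproj(s,o,tf(BIN,[(-.0793,y,.0225) for y in (-.043,-.016,.05)])).round())
E
```

```text
[-0.0852 -0.0295  0.0067] -13.748669926356161 180.0479143507995
[ 0.08230293  0.69572286 -2.19474109] [ 0.00259318 -0.04724576  0.00010148]
(0.86, [43.1, 55.4, 17.0, 21.2], np.float64(-0.1654), np.float64(-0.3027))
(0.8, [288.0, 107.5, 32.5, 33.5], np.float64(-0.0826), np.float64(-0.0421))
(0.79, [399.7, 114.4, 31.5, 30.8], np.float64(-0.08), np.float64(0.0478))
(0.78, [318.4, 110.2, 33.9, 27.9], np.float64(-0.0826), np.float64(-0.0177))
(0.7, [25.4, 57.4, 17.3, 21.2], np.float64(-0.1705), np.float64(-0.335))
[[303. 128.]
 [337. 128.]
 [417. 130.]]
```

Request:
servo_tool(commands=[0,0,0.001,0,0,0,0,0,0,0.002,0,0,0,0,0,0,0.002,0,0,0,0])

```text
time: 26.9
tool_pos: [0.5582, 0.1752, 0.1036]
ee_rot: [3.141, 0.067, -3.022]
wrist_force: [-0.0, 0.5, 2.8]
width: 0.0175
finger_force: 30.0
```

Request:
servo_tool(commands=[0.001,0,-0.0003,0,0,0,0,0.002,0,-0.0005,0,0,0,0,0.003,0,-0.001,0,0,0,0,0.003,0,-0.001,0,0,0,0])

```text
time: 27.4
tool_pos: [0.5563, 0.1749, 0.1044]
ee_rot: [3.141, 0.07, -3.023]
wrist_force: [4.3, 0.9, 1.4]
width: 0.0178
finger_force: 30.0
```

```bash
python3 - <<'E'
from h import *
n,t,y=nose(BIN);print(n,t,y); o=robot.get_obs(); print(o["wrist_force"],o["wrist_torque"])
s,o,b=balls(BIN); print(*b,sep="\n"); 
n0=n
for L,t in ((.006,-10.5),(.012,-6.5),(.018,-2.5),(.024,1),(.030,4.5),(.036,8),(.042,11),(.048,14),(.054,17),(.06,20)):
    go(*sp(BIN,n0+L*np.array([-.574,0,.819])*[.85,1,1],t))
E
```

```text
[-0.0855 -0.0295  0.0061] -14.037800204534738 180.03742276581386
[4.34996398 0.85616007 1.42290054] [ 0.15098744 -1.25747812  0.0080318 ]
(0.86, [42.7, 54.2, 17.0, 25.2], np.float64(-0.1649), np.float64(-0.3023))
(0.85, [400.1, 114.9, 31.1, 31.1], np.float64(-0.0799), np.float64(0.0478))
(0.76, [318.4, 109.3, 32.4, 32.6], np.float64(-0.082), np.float64(-0.0183))
(0.69, [24.2, 56.1, 17.4, 21.5], np.float64(-0.1725), np.float64(-0.3359))
(0.61, [285.9, 109.2, 34.1, 34.0], np.float64(-0.0815), np.float64(-0.0431))
1 [-0.0031, -0.0, -0.0001] [0.04, 3.52, 0.04]
1 [-0.0064, -0.0, 0.001] [0.04, 7.52, 0.04]
1 [-0.0093, -0.0, 0.0024] [0.04, 11.52, 0.04]
1 [-0.0112, -0.0, 0.0034] [0.04, 15.02, 0.05]
1 [-0.0126, -0.0, 0.0046] [0.04, 18.52, 0.05]
1 [-0.0137, -0.0, 0.006] [0.04, 22.02, 0.05]
1 [-0.0139, -0.0, 0.0067] [0.03, 25.02, 0.05]
1 [-0.0138, -0.0, 0.0075] [0.03, 28.02, 0.05]
1 [-0.0134, -0.0, 0.0084] [0.03, 31.02, 0.05]
1 [-0.0127, -0.0, 0.0094] [0.03, 34.02, 0.05]
```

Request:
servo_tool(commands=[-0.003,0,-0.0005,0,3.5,0,0,-0.0064,0,0.0005,0,7.5,0,0,-0.0093,0,0.002,0,11.5,0,0,-0.0115,0,0.003,0,15,0,0,-0.013,0,0.004,0,18.5,0,0,-0.014,0,0.0055,0,22,0,0,-0.0145,0,0.0062,0,25,0,0,-0.0145,0,0.007,0,28,0,0,-0.0142,0,0.0078,0,31,0,0,-0.0137,0,0.0085,0,34,0,0])

```text
time: 28.75
tool_pos: [0.5673, 0.1763, 0.0944]
ee_rot: [3.141, -0.534, -3.022]
wrist_force: [0.2, 1.0, -2.7]
width: 0.0178
finger_force: 30.0
```

```bash
python3 - <<'E'
from h import *
n,t,y=nose(BIN);print(n,t,y); o=robot.get_obs(); print(o["wrist_force"],o["wrist_torque"])
s,o,b=balls(BIN); print(*b,sep="\n"); cv2.imwrite("pics/w9.png",s["img"])
for r in spotter.trace("scoop",s)[:1]: print(r["conf"],r["box"])
go(*sp(BIN,(-.1,-.03,.09),24));go(*sp(BIN,(-.09,-.03,.14),24))
E
```

```text
[-0.1174 -0.0295  0.055 ] 20.617413240101346 180.0703856064619
[ 0.15827285  0.96129356 -2.70248161] [ 0.11860836 -0.60360306  0.02106199]
(0.89, [287.2, 177.3, 31.8, 37.0], np.float64(-0.06), np.float64(-0.0443))
(0.8, [321.5, 179.9, 31.3, 29.7], np.float64(-0.0609), np.float64(-0.0147))
(0.65, [85.1, 104.8, 19.4, 18.4], np.float64(-0.1641), np.float64(-0.3009))
(0.64, [69.1, 104.8, 16.1, 17.0], np.float64(-0.1703), np.float64(-0.3361))
(0.6, [393.8, 160.8, 25.7, 29.0], np.float64(-0.0795), np.float64(0.0493))
(0.24, [270.2, 125.7, 102.1, 255.1], np.float64(-0.0102), np.float64(-0.0285))
0.89 [274.6, 122.9, 92.7, 251.3]
1 [-0.0018, -0.0005, -0.0345] [-0.01, 3.5, 0.05]
1 [0.015, -0.0005, -0.0827] [-0.01, 3.5, 0.05]
```

Request:
servo_tool(commands=[-0.001,0,-0.012,0,2,0,0,-0.002,0,-0.034,0,3.5,0,0,0.006,0,-0.058,0,3.5,0,0,0.015,0,-0.083,0,3.5,0,0,0.015,0,-0.083,0,3.5,0,0])

```text
time: 29.52
tool_pos: [0.5981, 0.1801, 0.1777]
ee_rot: [3.14, -0.583, -3.022]
wrist_force: [-0.7, 0.5, -2.5]
width: 0.0177
finger_force: 30.0
```

```bash
python3 - <<'E'
from h import *
for n in ("top","scene"): print(finddish(snapshot(n),[.492,-.134]))
s=snapshot("wrist"); im=s["img"]
r=spotter.trace("scoop",s)[0]; m=r["region"]; print(r["conf"],r["box"])
for row in (122,128,150,180,205,212): c=np.where(m[row])[0]; print(row,c.min() if len(c) else None,c.max() if len(c) else None)
print(nose(BIN)); go(*sp(DISH,(.03,0,.13),22))
E
```

```text
(array([ 0.49431899, -0.136649  ]), np.float64(0.917182981967926))
(array([ 0.49046161, -0.13252649]), np.float64(0.884965717792511))
0.57 [274.4, 121.7, 91.3, 255.0]
122 None None
128 278 361
150 273 365
180 272 365
205 272 366
212 272 365
(array([-0.0898, -0.0296,  0.1411]), np.float64(23.879255937705388), np.float64(180.06523704353023))
1 [-0.0063, -0.3329, 0.0043] [-6.81, -1.87, 10.56]
```

Request:
servo_tool(commands=[0,-0.02,0,-0.4,-0.1,0.6,0,-0.001,-0.06,0,-1.2,-0.3,1.9,0,-0.002,-0.105,0,-2.1,-0.6,3.3,0,-0.003,-0.15,0.001,-3,-0.8,4.7,0,-0.004,-0.2,0.002,-4,-1.1,6.3,0,-0.005,-0.25,0.003,-5,-1.4,7.9,0,-0.006,-0.295,0.004,-6,-1.7,9.4,0,-0.006,-0.325,0.004,-6.7,-1.8,10.4,0,-0.006,-0.333,0.004,-6.8,-1.9,10.6,0,-0.006,-0.333,0.004,-6.8,-1.9,10.6,0])

```text
time: 31.08
tool_pos: [0.6395, -0.1509, 0.1682]
ee_rot: [3.141, -0.556, 3.041]
wrist_force: [0.1, 0.8, -2.7]
width: 0.0178
finger_force: 30.0
```

```bash
python3 - <<'E'
from h import *
print(nose(DISH)); 
for n,t in (((.04,0,.11),12),((.04,0,.085),2),((.04,0,.07),-8),((.04,0,.065),-14),((.04,0,.06),-20),((.04,0,.05),-28),((.04,0,.042),-36),((.04,0,.042),-42)): go(*sp(DISH,n,t))
E
```

```text
(array([ 0.0304, -0.0002,  0.1314]), np.float64(21.842375532291555), np.float64(179.93253568414866))
1 [-0.0023, 0.0004, 0.0008] [0.08, -9.84, -0.06]
1 [0.0037, 0.0004, 0.0128] [0.08, -19.84, -0.06]
1 [0.0163, 0.0004, 0.0197] [0.07, -29.84, -0.07]
1 [0.0264, 0.0004, 0.0222] [0.07, -35.84, -0.07]
1 [0.0365, 0.0004, 0.0261] [0.07, -41.84, -0.08]
1 [0.0483, 0.0003, 0.0361] [0.06, -49.84, -0.08]
1 [0.0607, 0.0003, 0.0468] [0.06, -57.84, -0.09]
1 [0.0727, 0.0003, 0.0513] [0.05, -63.84, -0.09]
```

Request:
servo_tool(commands=[-0.002,0,0.001,0,-9.5,0,0,0.0037,0,0.013,0,-19.5,0,0,0.016,0,0.02,0,-29.5,0,0,0.0264,0,0.022,0,-36,0,0,0.0365,0,0.026,0,-42,0,0,0.0485,0,0.036,0,-50,0,0,0.0607,0,0.047,0,-58,0,0,0.073,0,0.051,0,-64,0,0,0.073,0,0.051,0,-64,0,0,0.073,0,0.051,0,-64,0,0])

```text
time: 32.33
tool_pos: [0.5523, -0.1408, 0.165]
ee_rot: [-3.141, 0.563, 3.043]
wrist_force: [0.1, -0.9, -1.4]
width: 0.018
finger_force: 30.0
```

```bash
python3 - <<'E'
from h import *
print(nose(DISH)); s,o,b=balls(DISH,.017); print(*b,sep="\n"); cv2.imwrite("pics/w10.png",s["img"])
go(*sp(DISH,(.05,0,.09),-30)); go(*sp(DISH,(.06,0,.14),-5)); 
go(*sp(BIN,(-.02,.03,.14),0))
E
```

```text
(array([0.0415, 0.0008, 0.0438]), np.float64(-42.23118380637965), np.float64(180.07653159146162))
(0.87, [281.1, 9.0, 34.9, 35.3], np.float64(-0.0312), np.float64(-0.0165))
(0.83, [277.9, 0.0, 36.0, 11.1], np.float64(-0.049), np.float64(-0.018))
(0.56, [315.4, 10.6, 32.3, 26.6], np.float64(-0.0334), np.float64(0.0093))
(0.56, [319.4, 0.7, 28.6, 8.0], np.float64(-0.0495), np.float64(0.0107))
(0.5, [633.9, 67.3, 6.1, 20.9], np.float64(-0.046), np.float64(0.3733))
(0.23, [365.8, 221.6, 158.8, 42.4], np.float64(0.2699), np.float64(0.1905))
1 [-0.0487, -0.0004, -0.0156] [-0.0, 12.27, 0.05]
1 [-0.1059, -0.0004, -0.0044] [-0.01, 37.27, 0.05]
1 [-0.0654, 0.3921, -0.0208] [-2.49, 42.1, -12.5]
```

Four balls are in the dish now. I'll return for the fifth.

Request:
servo_tool(commands=[-0.025,0,-0.008,0,6,0,0,-0.049,0,-0.015,0,12,0,0,-0.07,0,-0.011,0,20,0,0,-0.09,0,-0.008,0,29,0,0,-0.106,0,-0.005,0,37,0,0,-0.1,0.06,-0.008,-0.4,38,-2,0,-0.093,0.12,-0.011,-0.8,39,-4,0,-0.086,0.18,-0.014,-1.2,40,-6,0,-0.08,0.24,-0.017,-1.6,41,-8,0,-0.075,0.3,-0.019,-2,41.5,-10,0])

```text
time: 33.67
tool_pos: [0.6366, 0.1544, 0.2194]
ee_rot: [3.142, -0.162, -3.067]
wrist_force: [1.4, -0.7, -2.0]
width: 0.0174
finger_force: 30.0
```

```bash
python3 - <<'E'
from h import *
print(nose(BIN)); s,o,b=balls(BIN); print(*b[:4],sep="\n")
for n in ("top","scene"):
    q=snapshot(n); print(finddish(q,[.492,-.134])); 
    for r in spotter.trace("ball1",q):
        bx=r["box"]; p=pix2plane(q,(bx[0]+bx[2]/2,bx[1]+bx[3]/2),.02)[0]; print(n,round(r["conf"],2),p.round(3))
go(*sp(BIN,(-.02,.046,.14),-7));go(*sp(BIN,(-.033,.046,.08),-14));go(*sp(BIN,(-.037,.046,.019),-14))
E
```

```text
(array([-0.0289, -0.0553,  0.1406]), np.float64(-0.703952502821728), np.float64(177.52160550799346))
(0.8, [391.9, 81.7, 18.1, 19.0], np.float64(-0.08), np.float64(0.0483))
(0.77, [117.3, 48.0, 15.8, 16.9], np.float64(-0.1701), np.float64(-0.3318))
(0.75, [112.4, 64.7, 15.2, 20.2], np.float64(-0.1427), np.float64(-0.3393))
(0.74, [132.5, 45.4, 16.2, 18.3], np.float64(-0.1665), np.float64(-0.3035))
(array([ 0.49433107, -0.1364947 ]), np.float64(0.8788847327232361))
top 0.63 [ 0.438 -0.124  0.02 ]
top 0.61 [ 0.438 -0.148  0.02 ]
top 0.39 [ 0.462 -0.125  0.02 ]
(array([ 0.49016745, -0.13293176]), np.float64(0.8632077574729919))
scene 0.6 [ 0.466 -0.145  0.02 ]
scene 0.59 [0.484 0.247 0.02 ]
scene 0.56 [ 0.55  -0.094  0.02 ]
1 [0.0051, 0.1094, -0.0082] [0.27, -6.37, -2.68]
1 [0.021, 0.1082, 0.0455] [0.11, -13.37, -2.7]
1 [0.015, 0.1081, 0.1063] [0.11, -13.37, -2.7]
```

Request:
servo_tool(commands=[0.002,0.04,-0.004,0.1,-2,-1,0,0.005,0.08,-0.008,0.2,-5,-2,0,0.008,0.109,0,0.2,-8,-2.7,0,0.02,0.108,0.03,0.1,-13.4,-2.7,0,0.021,0.108,0.05,0.1,-13.4,-2.7,0,0.019,0.108,0.075,0.1,-13.4,-2.7,0,0.016,0.108,0.098,0.1,-13.4,-2.7,0,0.015,0.108,0.106,0.1,-13.4,-2.7,0,0.015,0.108,0.106,0.1,-13.4,-2.7,0])

```text
time: 35.2
tool_pos: [0.5951, 0.2561, 0.1181]
ee_rot: [3.141, 0.07, -3.023]
wrist_force: [-0.4, 0.9, -2.0]
width: 0.0179
finger_force: 30.0
```

```bash
python3 - <<'E'
from h import *
n,t,y=nose(BIN);print(n,t,y,"floor",.008+(n[0]+.085)*.2126)
go(*sp(BIN,(-.06,.046,.0118),-14)); go(*sp(BIN,(-.085,.046,.0065),-14))
E
```

```text
[-0.0375  0.0465  0.0198] -14.012408511111747 180.033215076964 floor 0.018098500000000003
1 [0.023, -0.0005, 0.0065] [0.04, 0.01, 0.04]
1 [0.0483, -0.0005, 0.01] [0.04, 0.01, 0.04]
```

Request:
servo_tool(commands=[0.005,0,0.003,0,0,0,0,0.011,0,0.0045,0,0,0,0,0.017,0,0.0055,0,0,0,0,0.023,0,0.0065,0,0,0,0,0.029,0,0.0073,0,0,0,0,0.034,0,0.008,0,0,0,0,0.039,0,0.0087,0,0,0,0,0.044,0,0.0095,0,0,0,0,0.048,0,0.01,0,0,0,0,0.05,0,0.01,0,0,0,0])

```text
time: 36.45
tool_pos: [0.5486, 0.2516, 0.1081]
ee_rot: [3.14, 0.079, -3.021]
wrist_force: [4.5, -0.0, 5.3]
width: 0.0176
finger_force: 30.0
```

```bash
python3 - <<'E'
from h import *
n,t,y=nose(BIN);print(n,t,y); o=robot.get_obs(); print(o["wrist_force"],o["wrist_torque"])
s,o,b=balls(BIN); print(*b[:3],sep="\n"); 
E
```

```text
[-0.0833  0.0475  0.0091] -14.537369145459987 180.09861422469248
[ 4.47189536 -0.04768683  5.32278851] [-0.07754803 -0.6347932  -0.04250435]
(0.84, [4.1, 88.3, 19.4, 20.5], np.float64(-0.1428), np.float64(-0.3063))
(0.68, [306.9, 108.0, 31.3, 31.6], np.float64(-0.0809), np.float64(0.0493))
(0.62, [6.6, 73.8, 11.5, 12.1], np.float64(-0.1655), np.float64(-0.3069))
```

Request:
servo_tool(commands=[-0.003,0,-0.0005,0,3.5,0,0,-0.0064,-0.0005,0.0005,0,7.5,0,0,-0.0093,-0.001,0.002,0,11.5,0,0,-0.0115,-0.001,0.003,0,15,0,0,-0.013,-0.001,0.004,0,18.5,0,0,-0.014,-0.001,0.0055,0,22,0,0,-0.0145,-0.001,0.0062,0,25,0,0,-0.0145,-0.001,0.007,0,28,0,0,-0.0142,-0.001,0.0078,0,31,0,0,-0.0137,-0.001,0.0085,0,34.5,0,0])

```text
time: 37.8
tool_pos: [0.5598, 0.252, 0.0962]
ee_rot: [3.141, -0.534, -3.02]
wrist_force: [0.7, 0.4, -2.8]
width: 0.0179
finger_force: 30.0
```

```bash
python3 - <<'E'
from h import *
n,t,y=nose(BIN);print(n,t,y); o=robot.get_obs(); print(o["wrist_force"],o["wrist_torque"])
s,o,b=balls(BIN); print(*b[:4],sep="\n"); cv2.imwrite("pics/w11.png",s["img"])
print(spotter.trace("scoop",s)[0]["box"])
go(*sp(BIN,(-.1,.043,.09),24));go(*sp(BIN,(-.09,.043,.14),24))
E
```

```text
[-0.116   0.0463  0.0568] 20.62070653650357 180.15723928215303
[ 0.70250105  0.41310077 -2.7690384 ] [ 0.06978494 -0.59588909 -0.01717692]
(0.71, [38.3, 128.8, 18.7, 15.8], np.float64(-0.1423), np.float64(-0.3134))
(0.59, [303.7, 179.9, 35.6, 32.3], np.float64(-0.0588), np.float64(0.0477))
(0.56, [53.2, 112.3, 10.0, 17.5], np.float64(-0.1636), np.float64(-0.2993))
(0.43, [38.5, 112.4, 13.9, 15.0], np.float64(-0.1702), np.float64(-0.3325))
[274.1, 122.5, 94.2, 253.9]
1 [-0.0014, -0.0034, -0.0329] [-0.06, 3.4, 0.11]
1 [0.0154, -0.0034, -0.0811] [-0.06, 3.4, 0.11]
```

The fifth ball is at the back of the pan. Lift and carry.

Request:
servo_tool(commands=[-0.001,-0.002,-0.012,0,2,0,0,-0.0014,-0.0034,-0.033,0,3.4,0,0,0.006,-0.0034,-0.058,0,3.4,0,0,0.0154,-0.0034,-0.081,0,3.4,0,0,0.0154,-0.0034,-0.081,0,3.4,0,0])

```text
time: 38.58
tool_pos: [0.589, 0.2521, 0.177]
ee_rot: [3.14, -0.585, -3.02]
wrist_force: [0.8, 0.4, -2.5]
width: 0.0179
finger_force: 30.0
```

```bash
python3 - <<'E'
from h import *
for n in ("top","scene"): print(finddish(snapshot(n),[.492,-.134]))
go(*sp(DISH,(.04,0,.13),20))
E
```

```text
(array([ 0.49471775, -0.1371008 ]), np.float64(0.8604719638824463))
(array([ 0.4903518 , -0.13255278]), np.float64(0.874234676361084))
1 [-0.0106, -0.4073, -0.0047] [-6.7, -4.01, 10.73]
```

Request:
servo_tool(commands=[0,-0.02,0,-0.3,-0.2,0.5,0,-0.001,-0.06,0,-1,-0.6,1.6,0,-0.002,-0.11,-0.001,-1.8,-1.1,2.9,0,-0.004,-0.16,-0.002,-2.6,-1.6,4.2,0,-0.005,-0.215,-0.003,-3.5,-2.1,5.7,0,-0.007,-0.27,-0.003,-4.4,-2.7,7.1,0,-0.008,-0.325,-0.004,-5.3,-3.2,8.6,0,-0.01,-0.37,-0.005,-6.1,-3.6,9.7,0,-0.0106,-0.4,-0.005,-6.6,-3.9,10.5,0,-0.0106,-0.407,-0.005,-6.7,-4,10.7,0])

```text
time: 40.02
tool_pos: [0.6475, -0.1545, 0.1711]
ee_rot: [3.14, -0.524, 3.038]
wrist_force: [0.1, 0.3, -2.5]
width: 0.0181
finger_force: 30.0
```

```bash
python3 - <<'E'
from h import *
print(nose(DISH)); 
for n in ("scene",): print(finddish(snapshot(n),[.492,-.134]))
for n,t in (((.045,0,.11),12),((.045,0,.085),2),((.045,0,.07),-8),((.045,0,.065),-14),((.045,0,.06),-20),((.045,0,.05),-28),((.045,0,.045),-36),((.045,0,.045),-42)): go(*sp(DISH,n,t))
E
```

```text
(array([ 0.04  , -0.0026,  0.1305]), np.float64(20.00651166758898), np.float64(179.76017261686593))
(array([ 0.49319396, -0.13100731]), np.float64(0.7399758100509644))
1 [-0.001, 0.0006, 0.0056] [0.12, -7.98, -0.03]
1 [0.0054, 0.0006, 0.0174] [0.12, -17.98, -0.04]
1 [0.0182, 0.0006, 0.0239] [0.11, -27.98, -0.05]
1 [0.0284, 0.0006, 0.0261] [0.11, -33.98, -0.06]
1 [0.0387, 0.0006, 0.0296] [0.11, -39.98, -0.07]
1 [0.0507, 0.0005, 0.0393] [0.11, -47.98, -0.07]
1 [0.065, 0.0005, 0.047] [0.1, -55.98, -0.08]
1 [0.0771, 0.0005, 0.051] [0.1, -61.98, -0.09]
```

Request:
servo_tool(commands=[-0.001,0,0.005,0,-8,0,0,0.0054,0,0.017,0,-18,0,0,0.018,0,0.024,0,-28,0,0,0.0284,0,0.026,0,-34,0,0,0.0387,0,0.0296,0,-40,0,0,0.051,0,0.039,0,-48,0,0,0.065,0,0.047,0,-56,0,0,0.077,0,0.051,0,-62,0,0,0.077,0,0.051,0,-62,0,0,0.077,0,0.051,0,-62,0,0])

```text
time: 41.38
tool_pos: [0.5577, -0.1411, 0.1677]
ee_rot: [3.141, 0.561, 3.043]
wrist_force: [-0.0, 0.2, -2.0]
width: 0.0177
finger_force: 30.0
```

```bash
python3 - <<'E'
from h import *
print(nose(DISH)); s,o,b=balls(DISH,.017); print(*b,sep="\n"); cv2.imwrite("pics/w12.png",s["img"])
go(*sp(DISH,(.055,0,.09),-30)); go(*sp(DISH,(.065,0,.14),-5)); 
P=np.array([.474,.4353,3.003-np.pi])
go(*sp(P,(-.038,0,.1),0)); print(sp(P,(-.038,0,.004),0)[0],sp(P,(-.038,0,.004),0)[1].as_euler("xyz"))
E
```

```text
(array([0.0467, 0.0013, 0.0466]), np.float64(-42.12803116653011), np.float64(180.07073652877298))
(0.84, [316.4, 2.9, 35.1, 27.7], np.float64(-0.0336), np.float64(0.0116))
(0.7, [299.5, 32.9, 30.6, 30.4], np.float64(-0.0059), np.float64(-0.0035))
(0.62, [282.1, 3.1, 32.5, 34.6], np.float64(-0.0306), np.float64(-0.0163))
(0.48, [325.4, 1.4, 15.8, 1.3], np.float64(-0.046), np.float64(0.0108))
1 [-0.0469, -0.0007, -0.0136] [0.06, 12.18, 0.07]
1 [-0.1041, -0.0007, -0.0025] [0.05, 37.18, 0.08]
1 [0.0664, 0.5628, -0.0528] [0.48, 42.17, 2.31]
[0.52998887 0.42658157 0.08168735] [ 3.14159265 -0.17453293  3.003     ]
```

Request:
servo_tool(commands=[-0.024,0,-0.007,0,6,0,0,-0.047,0,-0.014,0,12,0,0,-0.07,0,-0.01,0,20,0,0,-0.09,0,-0.006,0,29,0,0,-0.104,0,-0.003,0,37,0,0,-0.104,0.05,-0.003,0,39,0,0,-0.1,0.105,-0.005,0,40,0,0,-0.09,0.16,-0.01,0.1,41,0,0,-0.085,0.215,-0.015,0.1,42,0,0,-0.08,0.27,-0.02,0.1,42,0,0])

```text
time: 42.72
tool_pos: [0.6427, 0.1236, 0.2255]
ee_rot: [-3.141, -0.171, 3.042]
wrist_force: [-0.0, 0.2, -2.3]
width: 0.0181
finger_force: 30.0
```

```bash
python3 - <<'E'
from h import *
P=np.array([.474,.4353,3.003-np.pi])
print(nose(P)); go(*sp(P,(-.038,0,.11),0)) 
for n in ("top","scene"):
    q=snapshot(n); print(finddish(q,[.492,-.134])); 
    for r in spotter.trace("ball1",q):
        bx=r["box"]; p=pix2plane(q,(bx[0]+bx[2]/2,bx[1]+bx[3]/2),.02)[0]; print(n,round(r["conf"],2),p.round(3))
    cv2.imwrite(f"pics/{n}9.png",q["img"])
E
```

```text
(array([ 0.1158, -0.2882,  0.1475]), np.float64(-0.19243978090999952), np.float64(182.22084684311346))
1 [0.1338, 0.2902, 0.0614] [-0.41, 0.19, 2.18]
(array([ 0.49531363, -0.13664176]), np.float64(0.8111039400100708))
top 0.67 [ 0.47  -0.128  0.02 ]
top 0.65 [ 0.438 -0.145  0.02 ]
top 0.38 [ 0.466 -0.148  0.02 ]
(array([ 0.49045835, -0.13239238]), np.float64(0.8122338056564331))
scene 0.42 [ 0.489 -0.127  0.02 ]
scene 0.39 [ 0.478 -0.115  0.02 ]
```

Request:
servo_tool(commands=[0.02,0.04,0,0,0,0.3,0,0.04,0.09,0,0,0,0.6,0,0.065,0.14,0,-0.1,0,1,0,0.09,0.19,0,-0.2,0,1.4,0,0.115,0.24,0.005,-0.3,0.1,1.8,0,0.13,0.28,0.02,-0.4,0.2,2.2,0,0.134,0.29,0.04,-0.4,0.2,2.2,0,0.134,0.29,0.06,-0.4,0.2,2.2,0,0.134,0.29,0.06,-0.4,0.2,2.2,0])

```text
time: 44.15
tool_pos: [0.5282, 0.4223, 0.1874]
ee_rot: [-3.138, -0.179, 3.0]
wrist_force: [1.3, 0.2, -2.4]
width: 0.0178
finger_force: 30.0
```

```bash
python3 - <<'E'
from h import *
P=np.array([.474,.4353,3.003-np.pi])
print(nose(P)); go(*sp(P,(-.038,0,.02),0)); go(*sp(P,(-.038,0,.004),0))
o=robot.get_obs(); s=snapshot("wrist"); im=s["img"].copy()
H=np.linalg.inv(s["hand_eye"])
for p in fish(s,np.array([vt(v) for v in scoopP()])@H[:3,:3].T+H[:3,3]): cv2.circle(im,tuple(int(v) for v in p.round()),1,(0,255,0),-1)
for p in wproj(s,o,tf([.5188,.4228,-.141],[(-.1,.05,.004),(-.1,-.05,.004),(.1,-.05,.004),(.1,.05,.004)])): cv2.circle(im,tuple(int(v) for v in p.round()),1,(255,0,0),-1)
cv2.imwrite("pics/w13.png",cv2.resize(im[20:280,200:440],None,fx=2.2,fy=2.2,interpolation=cv2.INTER_CUBIC))
E
```

```text
(array([-0.0396, -0.0046,  0.1102]), np.float64(0.2764188563440173), np.float64(179.86307922282367))
1 [-0.0172, 0.0048, 0.0881] [-0.19, -0.28, -0.17]
1 [-0.0201, 0.0049, 0.1038] [-0.19, -0.28, -0.17]
```

View pics/w13.png

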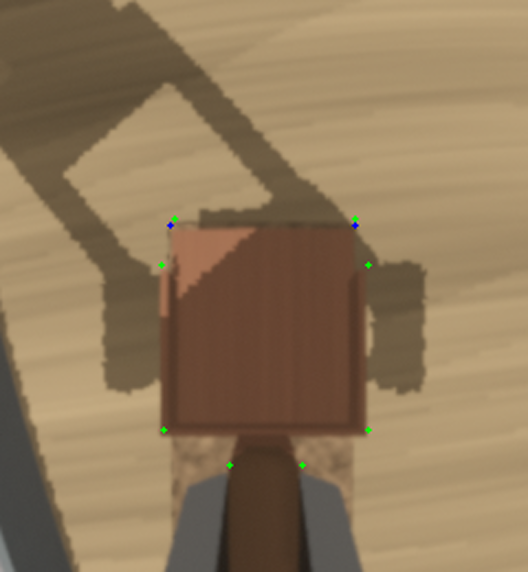

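```bash
python3 - <<'E'
from h import *
import h
s=snapshot("wrist")
u=np.array([(355,228),(171,228),(366,271),(161,271),(366,434),(161,434)])/2.2+[199.75,19.75]
x,f=fitscoop(s,u); print(x.round(4),f.round(1)); h.SL=x
P=np.array([.474,.4353,3.003-np.pi]); print(nose(P))
for z in (.02,.006): go(*sp(P,(-.038,0,z),0))
E
```

```text
[-8.00000e-03  4.00000e-04  2.40000e-03  1.25527e+01] [-0.7 -0.2  1.  -0.1 -0.4 -0.6  0.2 -0.5 -0.1  0.6  0.1  0.7]
(array([-0.0352, -0.0041,  0.11  ]), np.float64(-2.4857653597946006), np.float64(179.8546714315371))
1 [-0.017, 0.0043, 0.0925] [0.01, 2.49, -0.15]
1 [-0.0195, 0.0043, 0.1063] [0.01, 2.49, -0.15]
```

Request:
servo_tool(commands=[-0.006,0.002,0.03,0,1,0,0,-0.012,0.004,0.06,0,2,0,0,-0.017,0.0043,0.085,0,2.5,-0.1,0,-0.0185,0.0043,0.1,0,2.5,-0.1,0,-0.0195,0.0043,0.106,0,2.5,-0.1,0,-0.0197,0.0043,0.107,0,2.5,-0.1,0,-0.0197,0.0043,0.107,0,2.5,-0.1,0])

```text
time: 45.12
tool_pos: [0.5297, 0.4284, 0.0825]
ee_rot: [3.14, -0.218, 3.005]
wrist_force: [-1.0, 0.3, -2.7]
width: 0.0178
finger_force: 30.0
```

Request:
servo_tool(commands=[-0.0002,0,0.001,0,0,0,0,-0.0004,0,0.002,0,0,0,0,-0.0004,0,0.002,0,0,0,0])

```text
time: 45.5
tool_pos: [0.5293, 0.4282, 0.0794]
ee_rot: [3.141, -0.219, 3.004]
wrist_force: [0.4, 0.9, -0.9]
width: 0.018
finger_force: 30.0
```

Request:
servo_tool(commands=[-0.0002,0,0.001,0,0,0,0,-0.0002,0,0.001,0,0,0,0,-0.0002,0,0.001,0,0,0,0.03,-0.0002,0,0.001,0,0,0,0.06,-0.0002,0,0.001,0,0,0,0.06,-0.0002,0,0.001,0,0,0,0.06,0,0,-0.03,0,0,0,0.06,0,0,-0.08,0,0,0,0.06,0,0,-0.13,0,0,0,0.06,0,0,-0.15,0,0,0,0.06])

```text
time: 46.75
tool_pos: [0.5628, 0.4239, 0.23]
ee_rot: [3.137, -0.214, 3.005]
wrist_force: [0.3, -0.1, 0.6]
width: 0.0601
finger_force: 0.0
```

```bash
python3 - <<'E'
from h import *
o=robot.get_obs(); s=snapshot("wrist"); im=s["img"].copy()
for p in wproj(s,o,tf([.474,.4353,3.003],scoopP()+[0,0,.004])): cv2.circle(im,tuple(int(v) for v in p.round()),1,(0,255,0),-1)
c=im[40:280,200:440]; c=cv2.resize(c,(400,400))
t=snapshot("top"); print(finddish(t,[.492,-.134])); a=t["img"][190:340,110:490]
for n in ("scene",): print(finddish(snapshot(n),[.492,-.134]))
a=cv2.resize(a,(400,158)); a2=cv2.resize(t["img"][220:310,330:420],(240,240))
pad=np.zeros((400,400,3),np.uint8); pad[:158]=a; pad[160:,:240]=a2
cv2.imwrite("pics/end.png",np.hstack([c,pad]))
E
```

```text
(array([ 0.49474754, -0.13732779]), np.float64(0.8356940150260925))
(array([ 0.49094025, -0.13289271]), np.float64(0.8289194107055664))
```

View pics/end.png

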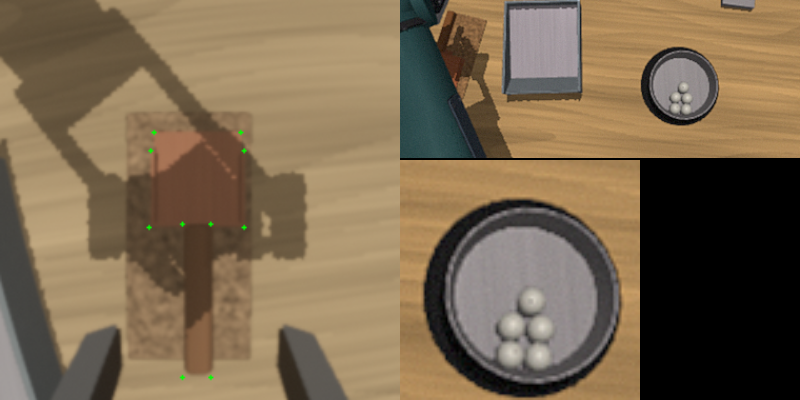

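```bash
python3 -c "
from h import *
print(finddish(snapshot('top'),[.492,-.134])); print(close_job())"
```

```text
(array([ 0.495343  , -0.13736973]), np.float64(0.8628719449043274))
the job is handed in; nothing more can be done
None
```

I've handed the job in: the dish stands about 2–3 mm off the mat's centre by camera with all five balls in it, the bin is empty, the scoop is upright on its cork pad, and the jar, hammer and block were never approached; the judge's result was not shown.

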